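# Spring open the instrument case and put the step block away

### The arm

A 6-joint arm with a two-finger parallel gripper is mounted at the origin on the work surface. World frame = base frame: x ahead of the robot, y to its left, z up, the work surface at z = 0. Lengths are in m, angles in rad, forces in N, time in s.
With the tool pointing down it reaches from about 0.375 to 0.925 m from the base axis. Payload 5.7 kg.
Tool frame: the origin (TCP) lies between the finger pads; the fingertips stand 17 mm ahead of it and the grasp point (between the pads) lies 2 mm behind it; z points along the fingers, y is the direction in which the jaws open and shut (so a half turn about z gives the same grasp; the last joint's range is limited). The gripper opens to 85 mm and grips with 20 to 120 N. Pads are 22 mm wide; open, the fingers measure 114 mm over their backs; the gripper's body (76 mm by 85 mm) begins 54 mm behind the grasp point. The pads swing forward as they close: fully open they stand 13 mm farther back than shut.
Start: joints at [1.089, 0.359, 1.51, -0, 1.272, -0.115], TCP at [0.215, 0.56, 0.222] pointing down, gripper open.
Joint ranges: [-2.97, 2.97], [-1.01, 2.36], [0.21, 2.38], [-0.96, 4.11], [0.2, 2.71], [-2.98, 2.98]. Speed limits (rad/s): [2.39, 2.39, 3.14, 3.14, 3.14, 3.14].

### API

Orientations are given as a rotation vector (axis times angle).
In Python, from plant import telemetry, capture, camera_model, order gives the robot as it stands.
- The arm moves only by the shell command python3 -m inch 'ROWS' [OPENING]. ROWS is JSON, a list of rows, each an object of numbers: "dx", "dy", "dz": the shift along the tool's x, y, z in mm; "ax", "ay", "az": the turn, a rotation vector about the tool's x, y, z in degrees. A call has 1 to 10 rows; each row shifts and turns the commanded pose from where the row before left it, along the tool's axes as they then stand; what a row does not reach is not made up. A row lasts 1/8 s, in which the tool goes at most 62.5 mm and 10.7 degrees, less where a joint would pass 70% of its speed; a pose out of reach is approached as far as the arm can. A call is refused whole if a number of a shift passes 62.5 or a number of a turn 10.7, either way. A call with a gripper value outside its range is refused whole. OPENING is the closure, from 0 (fully open) to 1 (shut), set as the call begins (- or left out, the last holds). The fingers move at their own pace and stop on an object; the grip force is fixed at half the most. Time passes only in rows, so rows that do not move let the fingers close. It gives the time, the measured TCP pose, the force and the opening at its end, in the units of the state.
- telemetry.state(): the state, without advancing time (a new reading comes with each control period).
- capture(name): name is "scene" or "top" or "wrist"; returns the picture (420x560x3 uint8, red, green, blue); there is no depth.
- camera_model(name): a dict with "mtx" (3x3 intrinsics, pixels), "camera_from_world" (4x4, takes a point from world to camera coordinates). Camera axes: x right, y down, z forward; pixel columns grow to the right and rows downward; lengths in m; the calibration is good to about 2 mm. A picture is of the moment at which its call begins: read the wrist's pose just before it. camera_model takes no time and is no camera call; for the wrist camera it gives the pose at the moment of the call.
- order.close_job(): hands the job in, once; it reports no verdict.
The state is a dict: "time": time; "q": joint angles; "qvel": joint speeds; "joint_torque": joint torques, N m; "ee_pos": TCP position; "tool_rot": TCP orientation; "wrist_force": force on the tool from outside, world axes, zero at the start; "wrist_torque": the same for the moment, N m; "gripper_width": finger opening in m.
Only numpy, scipy, OpenCV 4.12 (cv2) and the standard library are available. Lean on these libraries where they do the work, as an engineer would, in place of code of your own. Each camera call takes 0.05 s, during which the arm holds its last target.

### The job

Open the grey instrument case: press the release button on its sloping nose so that the lid springs part-way up by itself, then take the lid by its handle to steady it, hold it still for a moment, and lay it back onto its stop without letting it slam, and let go. Then put the aluminium step block gently, the same way up as it stands now, on the floor of the case's empty bay. Leave the other things on the bench where they are.

Things in the scene. Friction and masses are not known exactly. Their poses are not given: they have to be found in the camera images.
- case: Grey steel case fixed to the bench, 160 (x) x 240 (y) x 72 mm high without its lid; origin under the box's centre. Front is -x: a nose 110 mm wide slopes down at 45 degrees to x = -142. Hinge line along y at x = +80, z = 72 mm. The bay at +y is full of foam and instruments, the bay at -y is empty. Walls 5 mm; the front 20 mm of the box is a solid lock channel.
- guard (a point): Middle of the front one of two 6 mm steel guard bars above the button, along case y from -88 to +88 mm, at case x -116, z 114; the other is at x -100, z 110. Bent arms at y = +-88 carry them. They block the way straight down to the button: reach it from in front, passing below them, tool leaning about 45 degrees towards the case's -x. Axes are the case's.
- release_top (a point): Centre of the top face of the release button, a plain round metal button 26 mm across standing 11 mm proud of a dark round housing on the sloping nose, about 59 mm above the bench. Its own z axis points out of the nose, 45 degrees up and towards the case's -x; push it along -z.
- release (a joint): Travel of the release button in m: 0 out, 0.007 fully in. Fully in takes about 5 N; the lid is let go at about 0.005. It springs back out.
- lid (a joint): Angle of the lid in rad: 0 closed and latched, 1.9 lying back on its stop. When released a spring leaf throws it up; it overshoots, bobs and settles at about 0.55. Above 0.55 only its weight (0.3 kg) acts: let go below about 1.5 it falls back to 0.55, above that it falls over to its stop.
- lid_handle (a point): Middle of the lid's handle, a round steel bar 10 mm thick, 100 mm long, along case y, its centre 35 mm off the lid's upper face on two end posts, 15 mm from the lid's free edge; 150 mm from the hinge line along the lid and 40 mm above the lid's underside. Axes are the lid's: x along the lid towards the hinge, z out of its upper face.
- lid_hinge (a point): Middle of the lid's hinge line, in the plane of the lid's underside; the lid reaches 165 mm from here, is 240 mm wide and 5 mm thick. Axes are the lid's. It turns about its y axis: as the angle grows the free edge rises from the case's -x and goes over towards +x.
- stepblock: The step block, machined aluminium, about 0.2 kg: 60 (x) x 36 (y) mm on plan, one step: the half at +x is 44 mm high, the half at -x 22 mm high. Origin at the centre of its underside, z up.
- bay (a point): Centre of the floor of the case's empty bay, which is 135 mm (case x) by 115 mm (case y) inside; the floor lies 6 mm above the bench, the outer walls rise 66 mm and the divider 50 mm above the floor. Axes are the case's.
- veeblock: Bystander: aluminium block 60 x 40 x 40 mm with a V notch across its top; origin under its centre.
- flatblock: Bystander: plain aluminium block 70 x 38 x 26 mm; origin under its centre.
- spraycan: Bystander: spray can 56 mm across, 170 mm high; origin under its centre.
- oiler: Bystander: white plastic bottle 48 mm across, 120 mm high; origin under its centre.
- spanner: Bystander: spanner lying flat; origin under its middle.
- mug: Bystander: white mug 76 mm across, 90 mm high; origin under its centre.
There are look-alikes about, which are no part of the job. Leave any blue, purple or yellow look-alike of the stepblock alone.

How it is judged:
By the outcome, as a careful person would: the job done as asked, in the order asked, and still so for the second after the job is handed in, with the robot touching nothing.
It also fails if it takes over 72 s, if anything falls off the work surface, if the arm or the gripper's body presses on something with over 40 N, if the wrist force passes 120 N, or if a joint passes its speed limit or range.

## Working session

There is one attempt and no reset: what is moved stays moved. The work goes in short steps, Python scripts to look and compute and a shell command to move; the robot and the scene stay as the last step left them, time stands still between calls to the robot, and variables do not carry over. Pictures are saved under pics/ and viewed, and the job is handed in when it is done.

```bash
ls; mkdir -p pics; python3 - <<'E'
from plant import telemetry, capture, camera_model
import cv2
s=telemetry.state(); print(s)
for n in("scene","top","wrist"):
    m=camera_model(n); print(n,m)
    cv2.imwrite(f"pics/{n}0.png",cv2.cvtColor(capture(n),cv2.COLOR_RGB2BGR))
E
```

```text
pics
{'time': 0.0, 'q': array([ 1.08891220e+00,  3.59513126e-01,  1.51142593e+00, -1.94270662e-05,
        1.27250134e+00, -1.15073443e-01]), 'qvel': array([ 2.60464099e-04,  2.37539697e-04, -1.18056974e-03, -1.27239648e-03,
        5.33239591e-05, -8.56315636e-04]), 'joint_torque': array([ 1.66601796e-03, -5.27651203e+01, -2.78621811e+01, -3.54383769e-05,
        1.33452044e-02, -4.09177034e-06]), 'ee_pos': array([0.21485957, 0.55946752, 0.22135124]), 'tool_rot': array([-5.72855139e-01, -3.08838653e+00,  2.78220392e-03]), 'wrist_force': array([ 0.10115412, -0.9161008 , -0.33480643]), 'wrist_torque': array([-0.01420998, -0.02184308, -0.02512459]), 'gripper_width': 0.0856854078399867}
scene {'mtx': array([[441.84169809,   0.        , 284.23703893],
       [  0.        , 441.84169809, 213.98758034],
       [  0.        ,   0.        ,   1.        ]]), 'camera_from_world': array([[ 0.40538732,  0.91405568,  0.01278036, -0.21436536],
       [ 0.73237123, -0.31637921, -0.60293994, -0.33047793],
       [-0.54707724,  0.25378417, -0.7976842 ,  1.73830124],
       [ 0.        ,  0.        , 
[... 198 characters left out ...]
amera_from_world': array([[ 0.00258975, -0.99999092,  0.00338527, -0.00648883],
       [-0.99112813, -0.00301662, -0.13287559,  0.56718544],
       [ 0.13288459, -0.00301113, -0.99112694,  1.09952657],
       [ 0.        ,  0.        ,  0.        ,  1.        ]])}
wrist {'mtx': array([[330.57830547,   0.        , 280.27324102],
       [  0.        , 330.57830547, 212.06600164],
       [  0.        ,   0.        ,   1.        ]]), 'camera_from_world': array([[ 0.35843177,  0.93355245, -0.00254748, -0.59926896],
       [ 0.90002905, -0.34483336,  0.26652892, -0.03507012],
       [ 0.24794027, -0.09782524, -0.96382355,  0.37819449],
       [ 0.        ,  0.        ,  0.        ,  1.        ]])}
```

View pics/scene0.png

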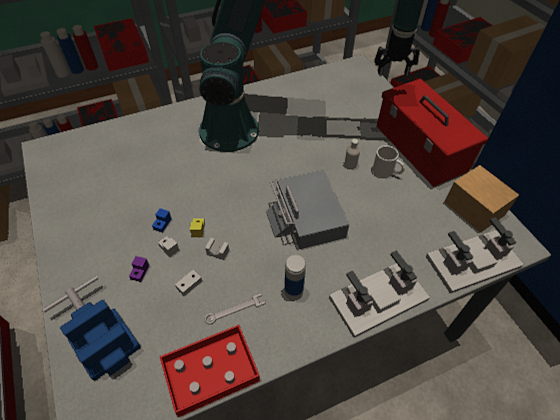

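View pics/top0.png

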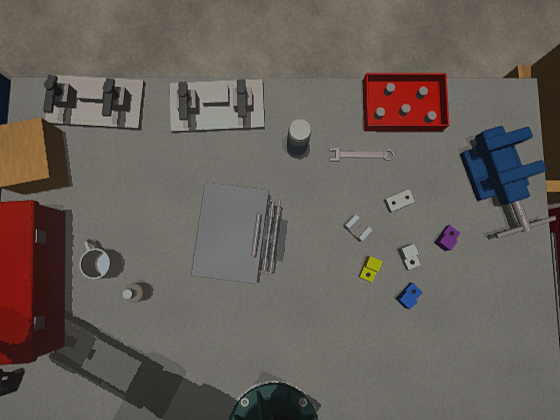

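View pics/wrist0.png

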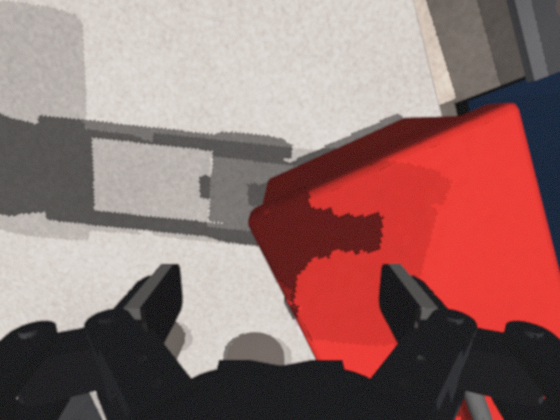

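```bash
python3 - <<'E'
import cv2
a=cv2.imread("pics/top0.png")
c=cv2.resize(a[170:300,180:300],None,fx=6,fy=4.6,interpolation=cv2.INTER_CUBIC)
c=cv2.resize(a[170:300,175:305],None,fx=4.6,fy=4.6,interpolation=cv2.INTER_CUBIC)
cv2.imwrite("pics/c1.png",c)
c=cv2.resize(a[215:315,340:470],None,fx=6,fy=6,interpolation=cv2.INTER_CUBIC)
cv2.imwrite("pics/c2.png",c)
a=cv2.imread("pics/scene0.png")
cv2.imwrite("pics/c3.png",cv2.resize(a[160:260,255:360],None,fx=6,fy=6,interpolation=cv2.INTER_CUBIC))
E
```

```text
(no output)
```

View pics/c1.png

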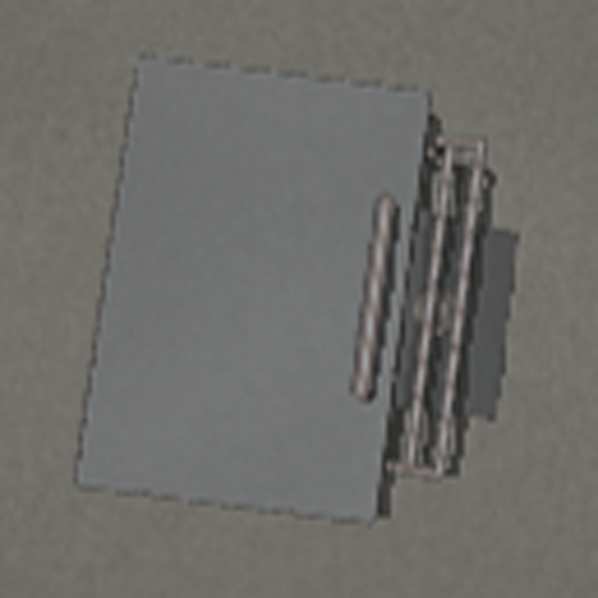

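View pics/c2.png

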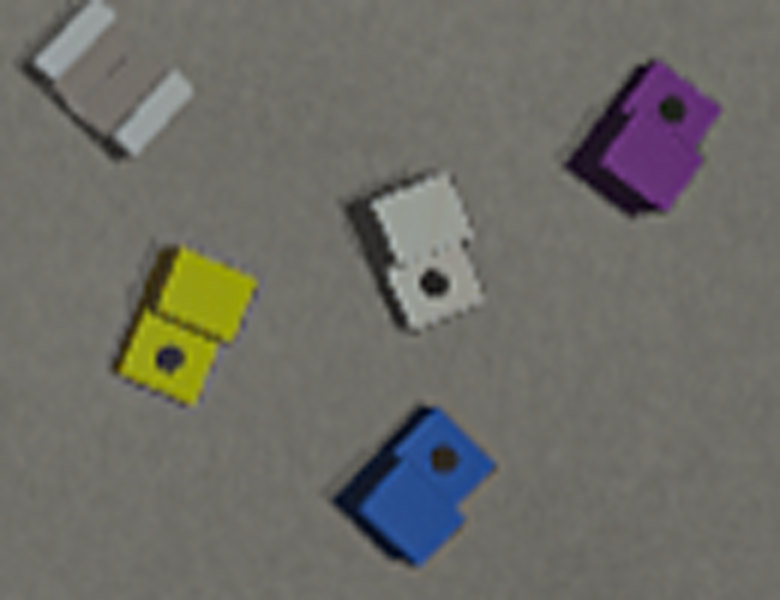

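View pics/c3.png

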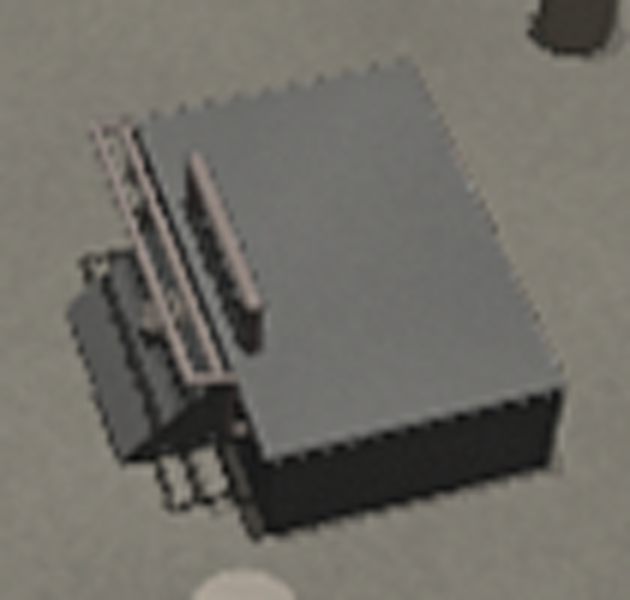

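```bash
cat > h.py <<'E'
import numpy as np, cv2
from scipy.spatial.transform import Rotation as R
from plant import telemetry, capture, camera_model
def ray(m,px):
    T=m["camera_from_world"];d=np.linalg.inv(m["mtx"])@[px[0],px[1],1]
    Rm=T[:3,:3]; return -Rm.T@T[:3,3], Rm.T@d
def onz(m,px,z):
    c,d=ray(m,px); return c+d*(z-c[2])/d[2]
def tri(obs):
    A=np.zeros((3,3));b=np.zeros(3)
    for m,px in obs:
        c,d=ray(m,px);d=d/np.linalg.norm(d);P=np.eye(3)-np.outer(d,d);A+=P;b+=P@c
    return np.linalg.solve(A,b)
def proj(m,p):
    T=m["camera_from_world"];c=T[:3,:3]@p+T[:3,3];u=m["mtx"]@c;return u[:2]/u[2]
def tool():
    s=telemetry.state();return np.array(s["ee_pos"]),R.from_rotvec(s["tool_rot"])
def cyl(): pass
def snap(name,f,crop=None,k=1):
    m=camera_model(name);im=cv2.cvtColor(capture(name),cv2.COLOR_RGB2BGR)
    cv2.imwrite("pics/full_"+f,im)
    if crop: x0,y0,x1,y1=crop; im=im[y0:y1,x0:x1]
    cv2.imwrite("pics/"+f,cv2.resize(im,None,fx=k,fy=k,interpolation=cv2.INTER_CUBIC))
    return m
E
cat > case1.py <<'E'
from h import *
t=camera_model("top");s=camera_model("scene")
f=lambda x,y:((x+.5)/4.6+175-.5,(y+.5)/4.6+170-.5)
g=lambda x,y:((x+.5)/6+255-.5,(y+.5)/6+160-.5)
P=[onz(t,f(*c),.077) for c in[(138,57),(430,92),(378,522),(77,487)]]
Q=[onz(s,g(*c),.077) for c in[(565,378),(268,458),(140,125),(410,65)]]
for p,q in zip(P,Q):print(p.round(4),q.round(4))
for P in(P,Q):
    c=np.mean(P,0);ex=(P[0]-P[1]+P[3]-P[2])[:2];ey=(P[3]-P[0]+P[2]-P[1])[:2]
    print(c,np.linalg.norm(ex)/2,np.linalg.norm(ey)/2,np.degrees(np.arctan2(ex[1],ex[0])),np.degrees(np.arctan2(-ey[0],ey[1])))
print("handle",onz(t,f(386,198),.115),onz(t,f(365,396),.115))
print("bars",[onz(t,f(*p),z).round(4) for p,z in[((444,145),.11),((482,140),.114),((408,470),.11),((438,472),.114)]])
E
python3 case1.py
python3 - <<'E'
from h import *
t=camera_model("top")
f=lambda x,y:((x+.5)/6+340-.5,(y+.5)/6+215-.5)
for n,p,z in[("hi",(372,203),.044),("hi",(447,172),.044),("hi",(472,238),.044),("hi",(395,268),.044),("lo",(484,298),.022),("lo",(412,332),.022),("hole",(434,283),.022)]:print(n,onz(t,f(*p),z).round(4))
E
```

```text
[0.629 0.177 0.077] [0.6271 0.1755 0.077 ]
[0.6097 0.014  0.077 ] [0.6112 0.0124 0.077 ]
[0.3735 0.041  0.077 ] [0.3793 0.0421 0.077 ]
[0.3918 0.2043 0.077 ] [0.3983 0.2014 0.077 ]
[0.50102632 0.10907659 0.077     ] 0.1642347643605434 0.23823582077921832 83.42654560853309 83.46151222926817
[0.50395896 0.10785225 0.077     ] 0.1621676534751357 0.23200866341978416 83.81614759865636 83.12113171802912
handle [0.54548427 0.03666236 0.115     ] [0.44041172 0.04690096 0.115     ]
bars [array([0.5749, 0.0059, 0.11  ]), array([ 0.5771, -0.0145,  0.114 ]), array([0.4019, 0.0241, 0.11  ]), array([0.4009, 0.0083, 0.114 ])]
hi [ 0.4619 -0.3326  0.044 ]
hi [ 0.4753 -0.3656  0.044 ]
hi [ 0.4469 -0.3753  0.044 ]
hi [ 0.434  -0.3415  0.044 ]
lo [ 0.4213 -0.3868  0.022 ]
lo [ 0.4065 -0.3546  0.022 ]
hole [ 0.4278 -0.3651  0.022 ]
```

```bash
cat >> h.py <<'E'
YAW=np.radians(83.5);O=np.array([.5018,.1113,0])
EX=np.array([np.cos(YAW),np.sin(YAW),0]);EY=np.array([-EX[1],EX[0],0]);EZ=np.array([0,0,1.])
def case(x,y,z): return O+EX*x+EY*y+EZ*z
def orient(y,z): # tool axes
    y=y/np.linalg.norm(y);z=z/np.linalg.norm(z);return R.from_matrix(np.c_[np.cross(y,z),y,z])
def delta(p,r=None):
    c,q=tool()
    if r is not None:
        a=(q.inv()*r).as_rotvec(degrees=True);print("turn deg",a.round(2),"norm",np.linalg.norm(a).round(1))
        print("shift after turn mm",(r.inv().apply(p-c)*1e3).round(1))
    print("shift now mm",(q.inv().apply(p-c)*1e3).round(1))
E
python3 -m inch '[{"dx":-42,"dy":-18,"dz":-10},{"dx":-42,"dy":-18,"dz":-10},{"dx":-42,"dy":-18,"dz":-10},{"dx":-42,"dy":-18,"dz":-10},{"dx":-42,"dy":-18,"dz":-10},{"dx":-42,"dy":-18,"dz":-10},{"dx":-42,"dy":-18,"dz":-10},{"dx":-42,"dy":-18,"dz":-10}]' 1
python3 -m inch '[{"az":9.4},{"az":9.4},{"az":9.4},{"az":9.4},{"az":9.4},{"az":9.4},{"az":9.4},{"az":9.4}]'
python3 - <<'E'
from h import *
delta(case(-.128-.141,0,.25),orient(-EY,EX-EZ)); print(telemetry.state()["q"])
E
```

```text
turn deg [-29.62  38.22  71.31] norm 86.2
shift after turn mm [-462.1  335.8 -502.4]
shift now mm [-496.  -576.1  -27.7]
[ 1.08887752e+00  3.59388633e-01  1.51118954e+00  1.52630601e-05
  1.27249296e+00 -1.15119309e-01]schema error: expected keys dx, dy, dz, ax, ay, az
schema error: expected keys dx, dy, dz, ax, ay, az
```

```bash

python3 -m inch '[{"dx":-42,"dy":-18,"dz":-10,"ax":0,"ay":0,"az":0},{"dx":-42,"dy":-18,"dz":-10,"ax":0,"ay":0,"az":0},{"dx":-42,"dy":-18,"dz":-10,"ax":0,"ay":0,"az":0},{"dx":-42,"dy":-18,"dz":-10,"ax":0,"ay":0,"az":0},{"dx":-42,"dy":-18,"dz":-10,"ax":0,"ay":0,"az":0},{"dx":-42,"dy":-18,"dz":-10,"ax":0,"ay":0,"az":0},{"dx":-42,"dy":-18,"dz":-10,"ax":0,"ay":0,"az":0},{"dx":-42,"dy":-18,"dz":-10,"ax":0,"ay":0,"az":0}]' 1
python3 -m inch '[{"dx":0,"dy":0,"dz":0,"ax":0,"ay":0,"az":9.4},{"dx":0,"dy":0,"dz":0,"ax":0,"ay":0,"az":9.4},{"dx":0,"dy":0,"dz":0,"ax":0,"ay":0,"az":9.4},{"dx":0,"dy":0,"dz":0,"ax":0,"ay":0,"az":9.4},{"dx":0,"dy":0,"dz":0,"ax":0,"ay":0,"az":9.4},{"dx":0,"dy":0,"dz":0,"ax":0,"ay":0,"az":9.4},{"dx":0,"dy":0,"dz":0,"ax":0,"ay":0,"az":9.4},{"dx":0,"dy":0,"dz":0,"ax":0,"ay":0,"az":9.4}]'
python3 - <<'E'
from h import *
delta(case(-.128-.141,0,.25),orient(-EY,EX-EZ)); print(telemetry.state()["q"])
E
```

```text
time: 1.15
ee_pos: [0.4779, 0.3039, 0.3023]
tool_rot: [-0.573, -3.088, 0.0]
wrist_force: [0.5, -0.2, 0.6]
gripper_width: 0.0002
time: 2.15
ee_pos: [0.4769, 0.305, 0.3018]
tool_rot: [-2.344, -2.091, 0.001]
wrist_force: [-0.0, 0.3, 0.2]
gripper_width: -0.0001
turn deg [-3.000e-02  4.503e+01 -4.000e-02] norm 45.0
shift after turn mm [-360.9   46.7 -287.7]
shift now mm [-458.6   46.9   52.1]
[ 4.47057267e-01  2.48114192e-01  1.47155682e+00 -1.22817506e-04
  1.42283586e+00  5.60925811e-01]
```

```bash

python3 -m inch '[{"dx":-57,"dy":6,"dz":6,"ax":0,"ay":0,"az":0},{"dx":-57,"dy":6,"dz":6,"ax":0,"ay":0,"az":0},{"dx":-57,"dy":6,"dz":6,"ax":0,"ay":0,"az":0},{"dx":-57,"dy":6,"dz":6,"ax":0,"ay":0,"az":0},{"dx":-57,"dy":6,"dz":6,"ax":0,"ay":0,"az":0},{"dx":-57,"dy":6,"dz":6,"ax":0,"ay":0,"az":0},{"dx":-57,"dy":6,"dz":6,"ax":0,"ay":0,"az":0},{"dx":-57,"dy":6,"dz":6,"ax":0,"ay":0,"az":0}]'
python3 -m inch '[{"dx":0,"dy":0,"dz":0,"ax":0,"ay":9,"az":0},{"dx":0,"dy":0,"dz":0,"ax":0,"ay":9,"az":0},{"dx":0,"dy":0,"dz":0,"ax":0,"ay":9,"az":0},{"dx":0,"dy":0,"dz":0,"ax":0,"ay":9,"az":0},{"dx":0,"dy":0,"dz":0,"ax":0,"ay":9,"az":0},{"dx":0,"dy":0,"dz":0,"ax":0,"ay":0,"az":0}]'
python3 - <<'E'
from h import *
delta(case(-.128-.141,0,.25),orient(-EY,EX-EZ)); print(telemetry.state()["q"])
m=snap("wrist","w1.png")
for y in(-.088,0,.088):print(proj(m,case(-.116,y,.114)))
print(proj(m,case(-.128,0,.059)))
E
```

```text
time: 3.15
ee_pos: [0.4751, -0.1552, 0.254]
tool_rot: [2.339, 2.097, 0.0]
wrist_force: [0.6, -0.2, -0.7]
gripper_width: -0.0003
time: 3.9
ee_pos: [0.4748, -0.1549, 0.2519]
tool_rot: [-1.869, -1.668, -0.773]
wrist_force: [0.4, 0.2, 0.5]
gripper_width: -0.0001
turn deg [-0.23 -0.14 -0.1 ] norm 0.3
shift after turn mm [-2.3 -3.4  0.3]
shift now mm [-2.4 -3.4  0.3]
[-0.87262005  0.46147956  1.56765898  0.54174895  1.69918879 -0.85427247]
[358.86703451 175.80039   ]
[277.5368499  175.90886898]
[196.40918492 176.01707783]
[278.02326711 210.77188892]
```

View pics/w1.png

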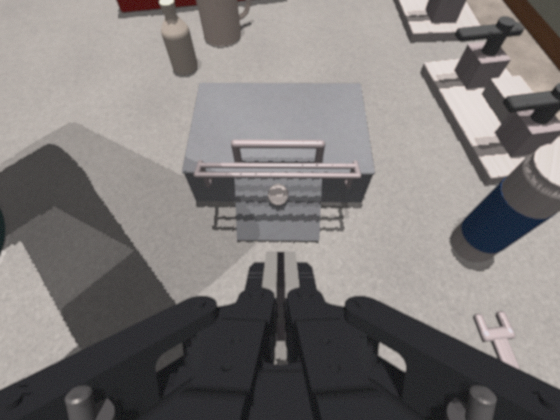

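```bash
python3 - <<'E'
import cv2
a=cv2.imread("pics/full_w1.png")
cv2.imwrite("pics/w1c.png",cv2.resize(a[130:250,205:355],None,fx=5,fy=5,interpolation=cv2.INTER_CUBIC))
E
```

```text
(no output)
```

View pics/w1c.png

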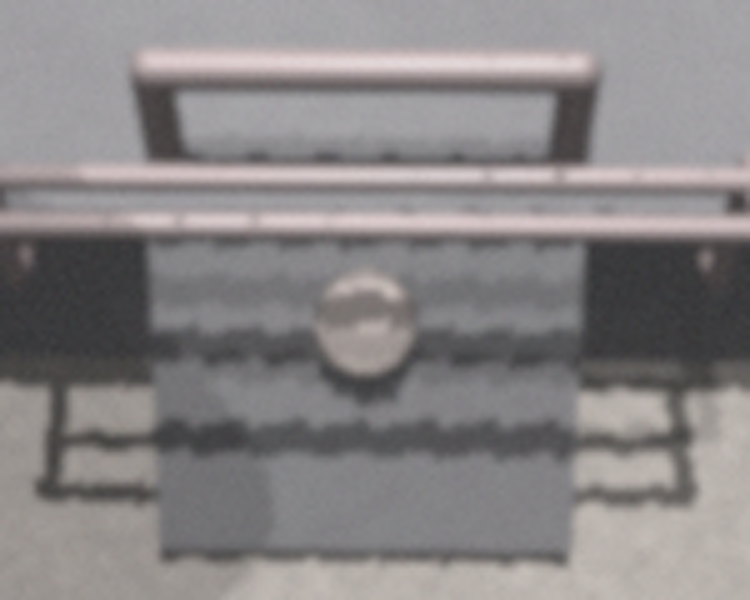

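```bash
python3 - <<'E'
from h import *
m=camera_model("wrist")
tc=lambda p:(np.array([(p-O)@EX,(p-O)@EY,p[2]])*1e3).round(1)
f=lambda x,y:((x+.5)/5+204.5,(y+.5)/5+129.5)
for z in(.055,.059,.063):print(tc(onz(m,f(365,321),z)))
print("bar",tc(onz(m,f(365,223),.114)),tc(onz(m,f(365,176),.110)))
print("handle",tc(onz(m,f(135,68),.112)),tc(onz(m,f(600,68),.112)))
print("nose",[tc(onz(m,f(*p),0)) for p in((163,553),(568,557))])
p=onz(m,f(365,321),.059)
for d in(.06,.03):
  delta(p+d*(EZ-EX)/2**.5-.017*(EX-EZ)/2**.5,orient(-EY,EX-EZ))
E
```

```text
[-100.3    0.5   55. ]
[-102.9    0.4   59. ]
[-105.4    0.3   63. ]
bar [-112.8   -0.2  114. ] [-9.69e+01 -1.00e-01  1.10e+02]
handle [-67.1  53.6 112. ] [-67.  -54.5 112. ]
nose [array([-139.5,   55.3,    0. ]), array([-140.5,  -54. ,    0. ])]
turn deg [-0.23  0.01  0.02] norm 0.2
shift after turn mm [-21.3  -4.  176. ]
shift now mm [-21.3  -3.3 176. ]
turn deg [-0.23  0.01  0.02] norm 0.2
shift after turn mm [-21.3  -4.  206. ]
shift now mm [-21.3  -3.1 206. ]
```

```bash

python3 -m inch '[{"dx":-25,"dy":-3.5,"dz":0,"ax":0,"ay":0,"az":0},{"dx":0,"dy":0,"dz":45,"ax":0,"ay":0,"az":0},{"dx":0,"dy":0,"dz":45,"ax":0,"ay":0,"az":0},{"dx":0,"dy":0,"dz":45,"ax":0,"ay":0,"az":0},{"dx":0,"dy":0,"dz":45,"ax":0,"ay":0,"az":0},{"dx":0,"dy":0,"dz":0,"ax":0,"ay":0,"az":0}]'
python3 - <<'E'
from h import *
delta(case(-.105,0,.059)-.017*(EX-EZ)/2**.5,orient(-EY,EX-EZ)); print(telemetry.state()["q"])
m=snap("wrist","w2.png")
p,q=tool();print(proj(m,p+q.apply([0,0,.017])),proj(m,p+q.apply([0,0,.017+.05])))
E
```

```text
time: 4.7
ee_pos: [0.4818, -0.0411, 0.1081]
tool_rot: [-1.863, -1.676, -0.769]
wrist_force: [-0.4, -0.2, 0.0]
gripper_width: -0.0001
turn deg [-0.52 -0.02  0.23] norm 0.6
shift after turn mm [-0.3  2.6 52.1]
shift now mm [-0.3  3.1 52.1]
[-0.72369372  0.5876092   1.82014408  0.63483941  1.31971171 -0.96962847]
[282.12137097 251.04402476] [281.97116365 223.27495852]
```

View pics/w2.png

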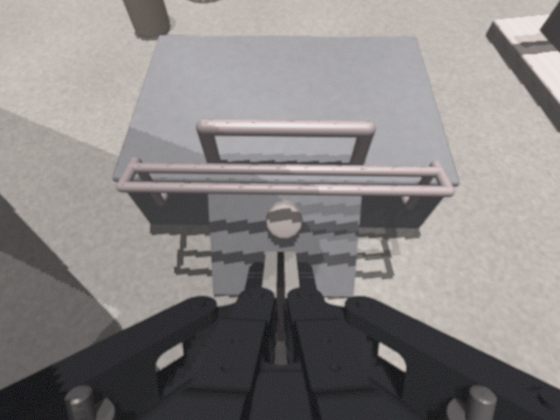

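```bash

python3 -m inch '[{"dx":1.5,"dy":2,"dz":20,"ax":0,"ay":0,"az":0},{"dx":0,"dy":0,"dz":20,"ax":0,"ay":0,"az":0},{"dx":0,"dy":0,"dz":5,"ax":0,"ay":0,"az":0},{"dx":0,"dy":0,"dz":0,"ax":0,"ay":0,"az":0}]'
python3 -m inch '[{"dx":0,"dy":0,"dz":3,"ax":0,"ay":0,"az":0},{"dx":0,"dy":0,"dz":3,"ax":0,"ay":0,"az":0}]'
python3 - <<'E'
from h import *
m=snap("wrist","w3.png",(140,60,420,300),2.8)
E
```

```text
time: 5.25
ee_pos: [0.49, -0.0126, 0.079]
tool_rot: [-1.868, -1.677, -0.774]
wrist_force: [-0.6, 0.5, 0.8]
gripper_width: 0.0002
time: 5.5
ee_pos: [0.4903, -0.0079, 0.0744]
tool_rot: [-1.868, -1.676, -0.774]
wrist_force: [-0.5, 0.1, -0.2]
gripper_width: -0.0005
```

View pics/w3.png

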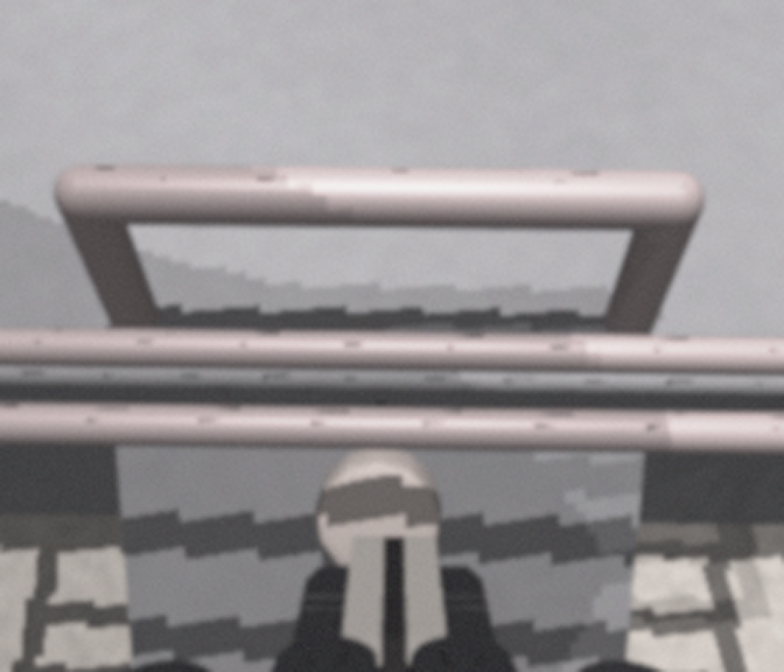

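```bash

python3 -m inch '[{"dx":1.5,"dy":-3,"dz":1,"ax":0,"ay":0,"az":0},{"dx":0,"dy":0,"dz":2,"ax":0,"ay":0,"az":0},{"dx":0,"dy":0,"dz":0,"ax":0,"ay":0,"az":0}]'
python3 -m inch '[{"dx":0,"dy":0,"dz":3,"ax":0,"ay":0,"az":0},{"dx":0,"dy":0,"dz":0,"ax":0,"ay":0,"az":0}]'
python3 - <<'E'
from h import *
m=snap("wrist","w4.png",(140,60,420,300),2.8)
E
```

```text
time: 5.92
ee_pos: [0.4871, -0.0037, 0.0731]
tool_rot: [-1.867, -1.675, -0.773]
wrist_force: [0.0, -0.6, 0.1]
gripper_width: 0.0002
time: 6.18
ee_pos: [0.4874, -0.0016, 0.0709]
tool_rot: [-1.867, -1.675, -0.773]
wrist_force: [0.1, 0.1, -0.8]
gripper_width: -0.0003
```

View pics/w4.png

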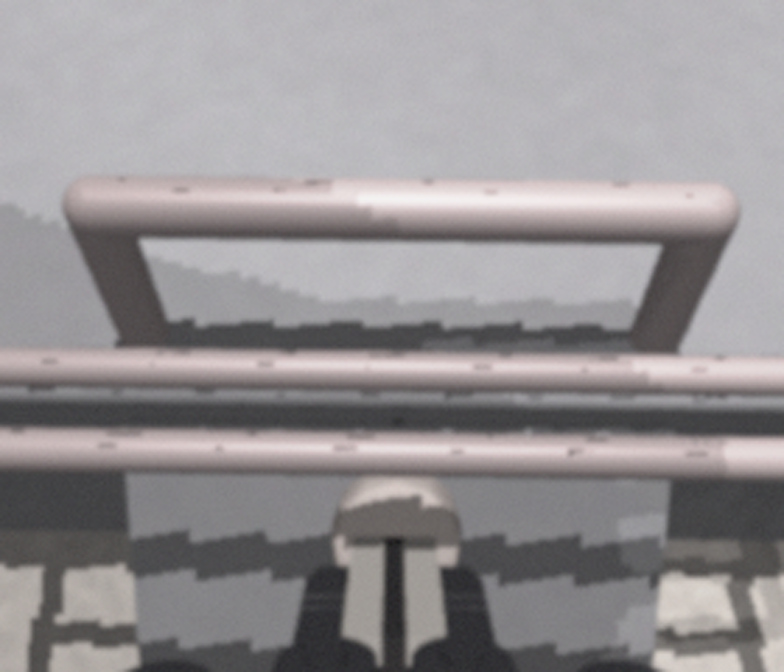

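```bash

python3 -m inch '[{"dx":0,"dy":0,"dz":2,"ax":0,"ay":0,"az":0},{"dx":0,"dy":0,"dz":2,"ax":0,"ay":0,"az":0},{"dx":0,"dy":0,"dz":0,"ax":0,"ay":0,"az":0}]'
python3 -m inch '[{"dx":0,"dy":0,"dz":2,"ax":0,"ay":0,"az":0},{"dx":0,"dy":0,"dz":0,"ax":0,"ay":0,"az":0}]'
python3 - <<'E'
from h import *
m=snap("wrist","w5.png",(140,60,420,300),2.8)
E
```

```text
time: 6.6
ee_pos: [0.4877, 0.0012, 0.0681]
tool_rot: [-1.867, -1.675, -0.773]
wrist_force: [-0.6, -0.5, -0.3]
gripper_width: 0.0002
time: 6.85
ee_pos: [0.4879, 0.0026, 0.0667]
tool_rot: [-1.867, -1.675, -0.773]
wrist_force: [0.4, 0.7, 0.1]
gripper_width: 0.0001
```

View pics/w5.png

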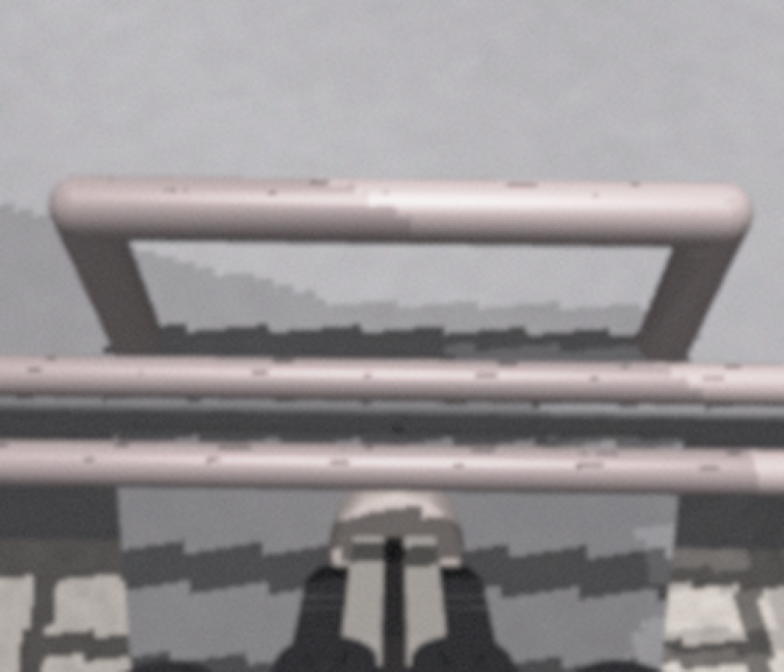

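```bash

python3 -m inch '[{"dx":0,"dy":0,"dz":2.5,"ax":0,"ay":0,"az":0},{"dx":0,"dy":0,"dz":0,"ax":0,"ay":0,"az":0}]'
python3 -m inch '[{"dx":0,"dy":0,"dz":2.5,"ax":0,"ay":0,"az":0},{"dx":0,"dy":0,"dz":0,"ax":0,"ay":0,"az":0}]'
```

```text
time: 7.15
ee_pos: [0.488, 0.0044, 0.065]
tool_rot: [-1.867, -1.675, -0.773]
wrist_force: [0.7, 0.4, -0.0]
gripper_width: -0.0002
time: 7.4
ee_pos: [0.4882, 0.0062, 0.0632]
tool_rot: [-1.867, -1.675, -0.773]
wrist_force: [-0.1, -0.3, -0.1]
gripper_width: 0.0001
```

```bash

python3 -m inch '[{"dx":0,"dy":0,"dz":2.5,"ax":0,"ay":0,"az":0},{"dx":0,"dy":0,"dz":0,"ax":0,"ay":0,"az":0}]'
python3 -m inch '[{"dx":0,"dy":0,"dz":2.5,"ax":0,"ay":0,"az":0},{"dx":0,"dy":0,"dz":0,"ax":0,"ay":0,"az":0}]'
python3 - <<'E'
from h import *
m=snap("wrist","w6.png",(140,60,420,300),2.8)
m=snap("scene","s6.png",(240,140,370,260),6)
E
```

```text
time: 7.65
ee_pos: [0.4884, 0.0079, 0.0614]
tool_rot: [-1.867, -1.675, -0.773]
wrist_force: [0.9, 0.4, -0.1]
gripper_width: 0.0002
time: 7.9
ee_pos: [0.4886, 0.0097, 0.0597]
tool_rot: [-1.867, -1.675, -0.773]
wrist_force: [0.3, 0.3, 0.1]
gripper_width: 0.0
```

View pics/w6.png

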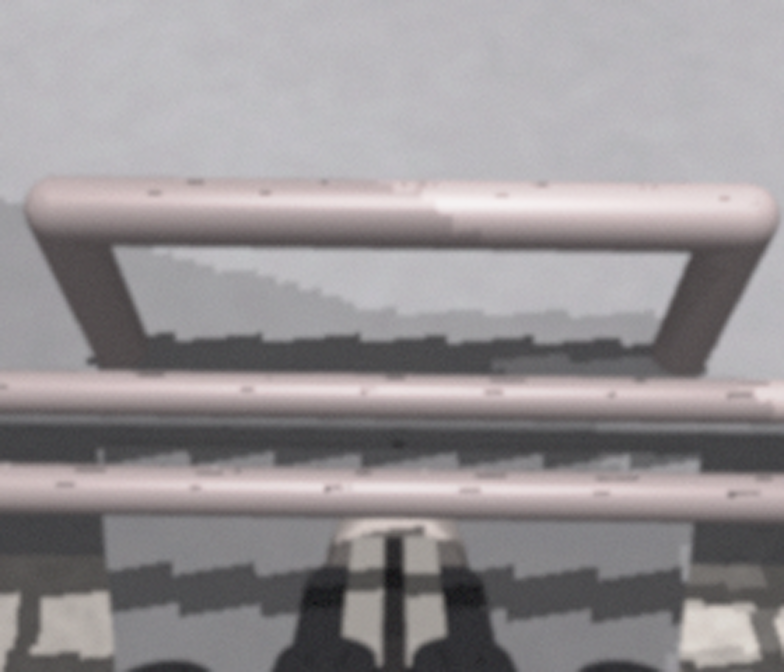

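View pics/s6.png

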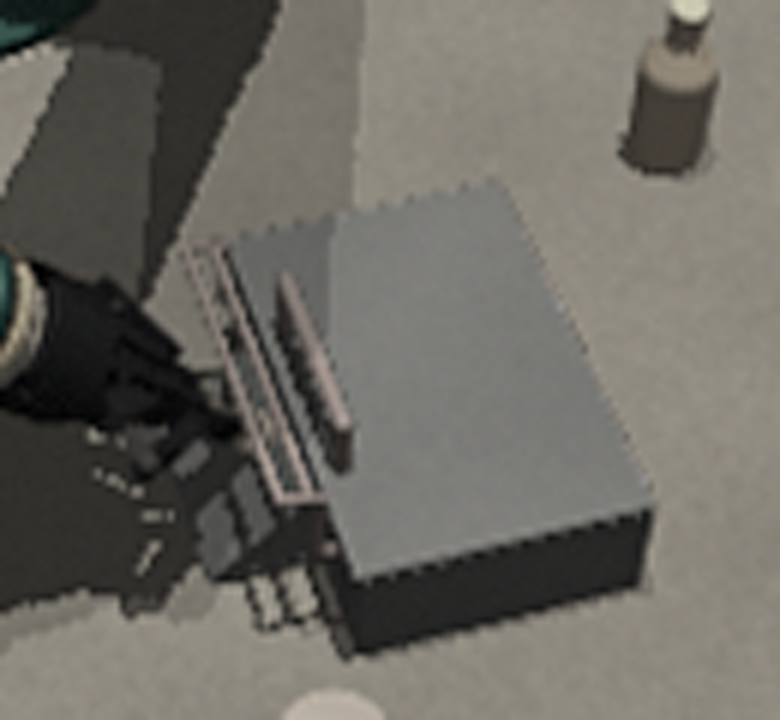

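```bash
cat > tri1.py <<'E'
from h import *
p,q=tool();m=camera_model("wrist")
W=np.eye(4);W[:3,:3]=q.as_matrix();W[:3,3]=p
CT=m["camera_from_world"]@W
print(np.linalg.inv(CT).round(4))
def cm(p,r):
    W=np.eye(4);W[:3,:3]=R.from_rotvec(r).as_matrix();W[:3,3]=p
    return dict(mtx=m["mtx"],camera_from_world=CT@np.linalg.inv(W))
tc=lambda p:(np.array([(p-O)@EX,(p-O)@EY,p[2]])*1e3).round(1)
M=[cm([.4748,-.1549,.2519],[-1.869,-1.668,-.773]),cm([.4818,-.0411,.1081],[-1.863,-1.676,-.769]),cm([.4903,-.0079,.0744],[-1.868,-1.676,-.774])]
px=[(277.6,193.8),(284.5,218),(275,241.5)]
print(tc(tri(list(zip(M,px)))),tc(tri(list(zip(M[:2],px[:2])))),tc(tri(list(zip(M[::2],px[::2])))))
for mm,x in zip(M,px):print(tc(onz(mm,x,.059)),proj(mm,case(-.105,0,.059)))
print("tip",tc(p+q.apply([0,0,.017])))
# front bar ends etc
E
python3 tri1.py
```

```text
[[-3.000e-04 -9.635e-01 -2.678e-01  6.730e-02]
 [ 1.000e+00 -2.000e-04 -7.000e-04  7.000e-04]
 [ 6.000e-04 -2.678e-01  9.635e-01 -1.508e-01]
 [ 0.000e+00  0.000e+00  0.000e+00  1.000e+00]]
[-98.4   0.3  51.2] [-98.5   0.2  51.2] [-97.9   0.7  50.1]
[-103.6    0.6   59. ] [278.09099386 194.74468163]
[-102.5   -0.2   59. ] [284.1669711  221.11076892]
[-101.9    0.4   59. ] [275.69719496 246.58157106]
tip [-90.6   1.5  47.7]
```

```bash

python3 -m inch '[{"dx":0,"dy":0,"dz":2,"ax":0,"ay":0,"az":0},{"dx":0,"dy":0,"dz":0,"ax":0,"ay":0,"az":0}]'
python3 -m inch '[{"dx":0,"dy":0,"dz":2,"ax":0,"ay":0,"az":0},{"dx":0,"dy":0,"dz":0,"ax":0,"ay":0,"az":0}]'
```

```text
time: 8.25
ee_pos: [0.4888, 0.011, 0.0583]
tool_rot: [-1.867, -1.675, -0.773]
wrist_force: [0.5, -0.2, -0.3]
gripper_width: -0.0003
time: 8.5
ee_pos: [0.4889, 0.0124, 0.0568]
tool_rot: [-1.867, -1.675, -0.773]
wrist_force: [-0.6, 0.2, 0.2]
gripper_width: 0.0001
```

```bash

python3 -m inch '[{"dx":0,"dy":0,"dz":2,"ax":0,"ay":0,"az":0},{"dx":0,"dy":0,"dz":0,"ax":0,"ay":0,"az":0}]'
python3 -m inch '[{"dx":0,"dy":0,"dz":2,"ax":0,"ay":0,"az":0},{"dx":0,"dy":0,"dz":0,"ax":0,"ay":0,"az":0}]'
python3 - <<'E'
from h import *
m=snap("wrist","w7.png",(140,60,420,300),2.8)
E
```

```text
time: 8.75
ee_pos: [0.4891, 0.0139, 0.0554]
tool_rot: [-1.867, -1.675, -0.773]
wrist_force: [0.2, 0.4, 1.1]
gripper_width: 0.0003
time: 9.0
ee_pos: [0.4894, 0.0151, 0.0541]
tool_rot: [-1.867, -1.675, -0.773]
wrist_force: [-0.0, -0.1, 0.1]
gripper_width: 0.0003
```

View pics/w7.png

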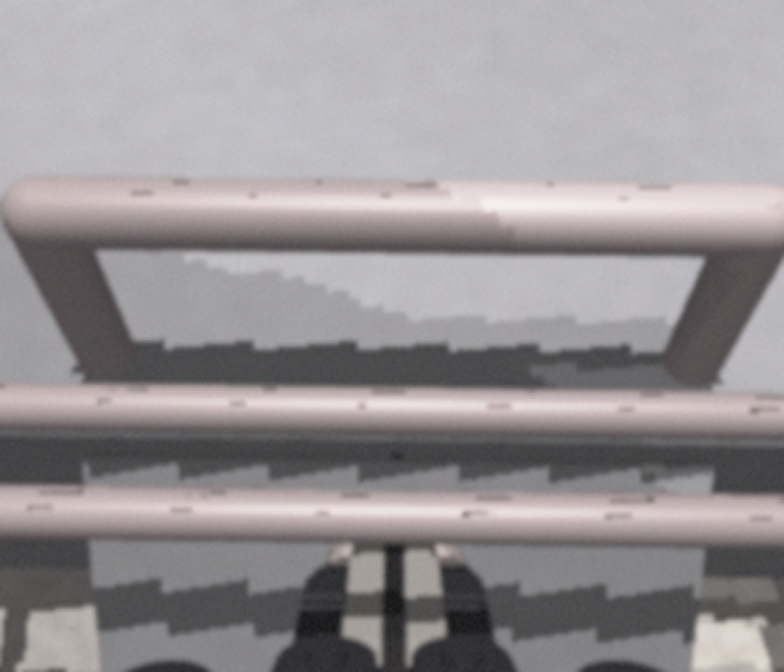

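```bash

python3 -m inch '[{"dx":0,"dy":0,"dz":2,"ax":0,"ay":0,"az":0},{"dx":0,"dy":0,"dz":0,"ax":0,"ay":0,"az":0}]'
python3 -m inch '[{"dx":0,"dy":0,"dz":2,"ax":0,"ay":0,"az":0},{"dx":0,"dy":0,"dz":0,"ax":0,"ay":0,"az":0}]'
```

```text
time: 9.3
ee_pos: [0.4895, 0.0165, 0.0527]
tool_rot: [-1.867, -1.675, -0.773]
wrist_force: [-0.4, -0.7, 1.3]
gripper_width: 0.0002
time: 9.55
ee_pos: [0.4897, 0.0179, 0.0513]
tool_rot: [-1.867, -1.675, -0.773]
wrist_force: [-0.3, -0.8, 0.9]
gripper_width: -0.0005
```

```bash

python3 -m inch '[{"dx":0,"dy":0,"dz":2,"ax":0,"ay":0,"az":0},{"dx":0,"dy":0,"dz":0,"ax":0,"ay":0,"az":0}]'
python3 -m inch '[{"dx":0,"dy":0,"dz":2,"ax":0,"ay":0,"az":0},{"dx":0,"dy":0,"dz":0,"ax":0,"ay":0,"az":0}]'
python3 - <<'E'
from h import *
m=snap("wrist","w8.png",(140,60,420,300),2.8)
E
```

```text
time: 9.8
ee_pos: [0.4899, 0.0193, 0.0498]
tool_rot: [-1.867, -1.675, -0.773]
wrist_force: [-1.2, -2.6, 2.7]
gripper_width: -0.0007
time: 10.05
ee_pos: [0.4901, 0.0202, 0.0489]
tool_rot: [-1.867, -1.676, -0.774]
wrist_force: [-3.0, -7.6, 9.7]
gripper_width: 0.0002
```

View pics/w8.png

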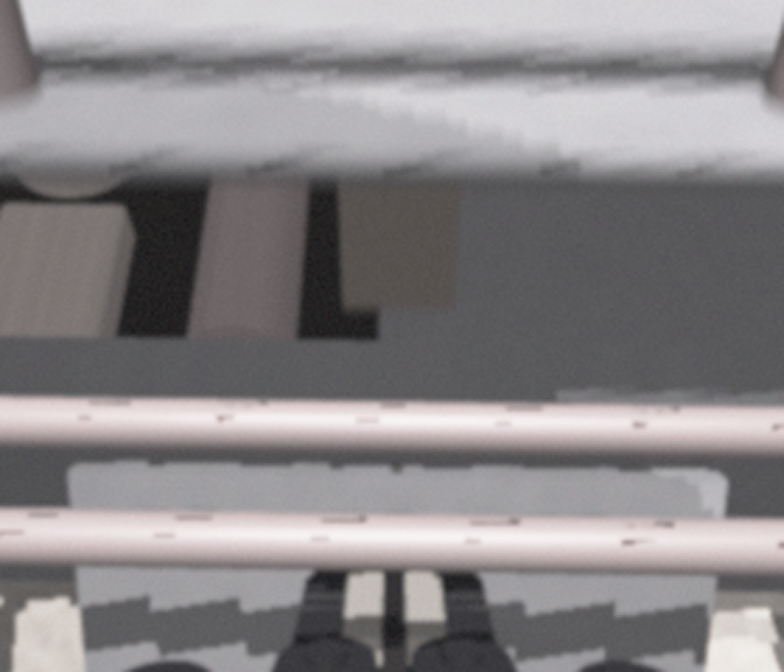

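```bash

python3 -m inch '[{"dx":0,"dy":0,"dz":-10,"ax":0,"ay":0,"az":0},{"dx":0,"dy":0,"dz":-30,"ax":0,"ay":0,"az":0},{"dx":0,"dy":0,"dz":-40,"ax":0,"ay":0,"az":0},{"dx":0,"dy":0,"dz":-40,"ax":0,"ay":0,"az":0},{"dx":0,"dy":0,"dz":-40,"ax":0,"ay":0,"az":0},{"dx":0,"dy":0,"dz":-40,"ax":0,"ay":0,"az":0},{"dx":0,"dy":0,"dz":0,"ax":0,"ay":0,"az":0}]'
python3 - <<'E'
from h import *
m=snap("wrist","w9.png")
p,q=tool();print([proj(m,p+q.apply([0,0,z])).round(1) for z in(-.01,0,.017)])
m=snap("scene","s9.png",(200,100,370,260),4.5)
print([proj(m,p+q.apply([0,0,z])).round(1) for z in(-.15,-.07,0,.017)])
E
```

```text
time: 10.98
ee_pos: [0.4756, -0.1224, 0.191]
tool_rot: [-1.871, -1.678, -0.775]
wrist_force: [0.2, 0.6, -0.3]
gripper_width: -0.0001
[array([277. , 267.8]), array([277.2, 259.2]), array([277.4, 246.6])]
[array([199.2, 177.5]), array([221.8, 186.5]), array([240. , 193.8]), array([244.2, 195.5])]
```

View pics/w9.png

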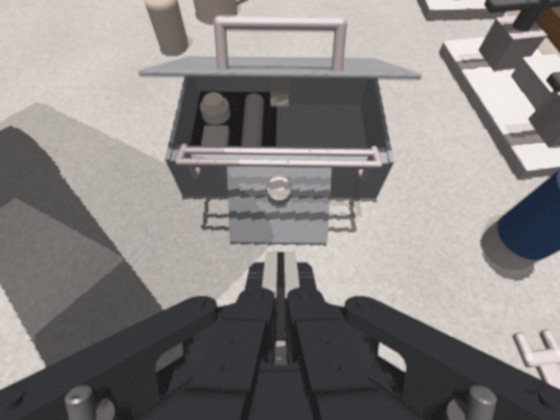

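View pics/s9.png

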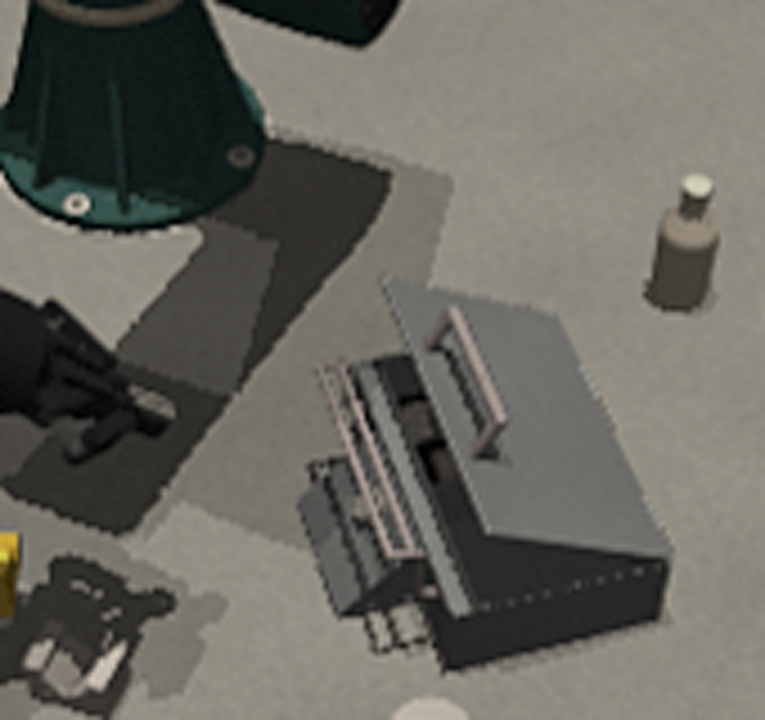

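```bash

python3 - <<'E'
from h import *
p,q=tool();print(p)
m=snap("scene","s10.png",(200,160,270,220),10)
print([((proj(m,p+q.apply([0,0,z]))-[200,160]+.5)*10).round(0) for z in(-.15,-.07,0,.017)])
m=snap("top","t10.png",(180,160,320,300),5)
print([((proj(m,p+q.apply([0,0,z]))-[180,160]+.5)*5).round(0) for z in(-.15,-.07,0,.017)])
E
```

```text
[ 0.47424583 -0.11943623  0.18952911]
[array([  0., 179.]), array([227., 269.]), array([409., 342.]), array([451., 359.])]
[array([1027.,  416.]), array([862., 409.]), array([733., 403.]), array([704., 402.])]
```

View pics/s10.png

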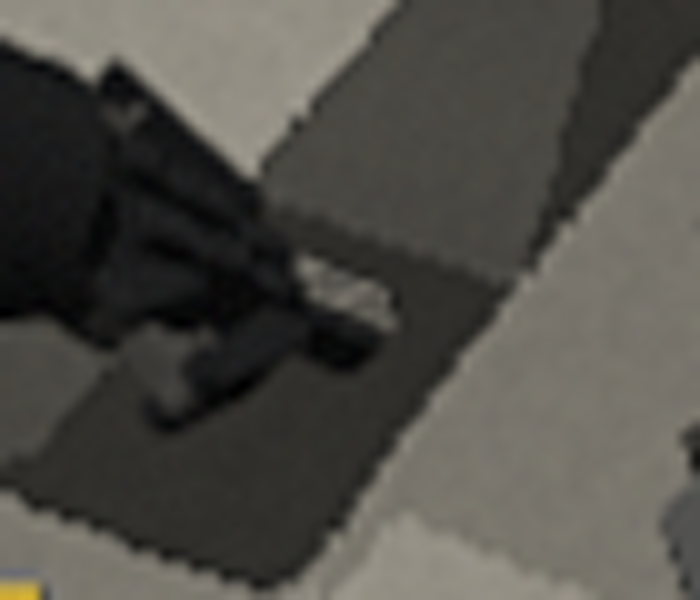

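View pics/t10.png

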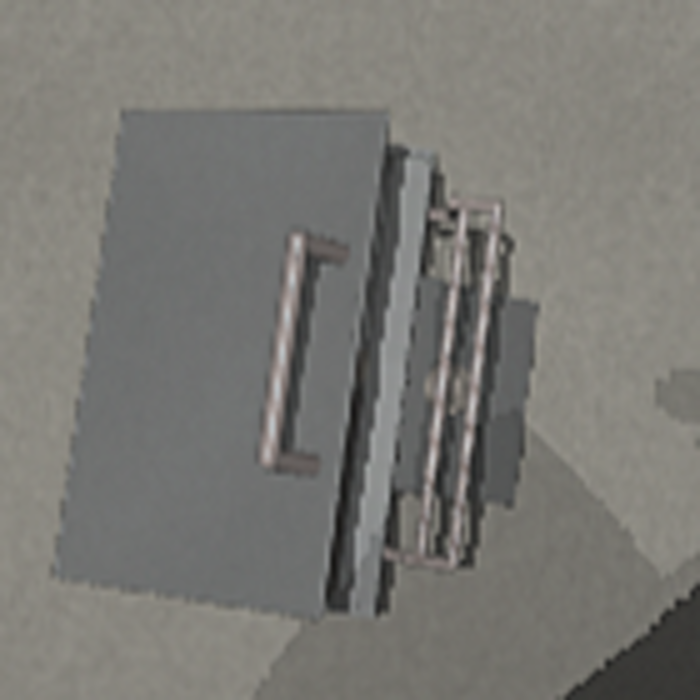

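```bash

python3 -m inch '[{"dx":35,"dy":0,"dz":-35,"ax":0,"ay":0,"az":0},{"dx":35,"dy":0,"dz":-35,"ax":0,"ay":0,"az":0},{"dx":35,"dy":0,"dz":-35,"ax":0,"ay":0,"az":0},{"dx":35,"dy":0,"dz":-35,"ax":0,"ay":0,"az":0},{"dx":0,"dy":0,"dz":0,"ax":0,"ay":-9,"az":0},{"dx":0,"dy":0,"dz":0,"ax":0,"ay":-9,"az":0},{"dx":0,"dy":0,"dz":0,"ax":0,"ay":-9,"az":0},{"dx":0,"dy":0,"dz":0,"ax":0,"ay":-9,"az":0},{"dx":0,"dy":0,"dz":0,"ax":0,"ay":-9,"az":0}]' 0.5
python3 -m inch '[{"dx":0,"dy":0,"dz":0,"ax":0,"ay":0,"az":-10},{"dx":0,"dy":0,"dz":0,"ax":0,"ay":0,"az":-10},{"dx":0,"dy":0,"dz":0,"ax":0,"ay":0,"az":-10},{"dx":0,"dy":0,"dz":0,"ax":0,"ay":0,"az":-10},{"dx":0,"dy":0,"dz":0,"ax":0,"ay":0,"az":-10},{"dx":0,"dy":0,"dz":0,"ax":0,"ay":0,"az":-10},{"dx":0,"dy":0,"dz":0,"ax":0,"ay":0,"az":-10},{"dx":0,"dy":0,"dz":0,"ax":0,"ay":0,"az":-10},{"dx":0,"dy":0,"dz":0,"ax":0,"ay":0,"az":-10}]'
python3 - <<'E'
from h import *
p,q=tool();print(p,q.as_matrix().round(2)); print(telemetry.state()["q"])
m=snap("scene","s11.png",(200,80,370,260),4)
print([((proj(m,p+q.apply([0,0,z]))-[200,80]+.5)*4).round(0) for z in(-.07,0,.017)])
m=snap("top","t11.png",(180,160,320,300),5)
E
```

```text
time: 12.3
ee_pos: [0.4742, -0.119, 0.3872]
tool_rot: [2.336, 2.097, -0.006]
wrist_force: [-0.7, -0.0, -0.6]
gripper_width: 0.043
time: 13.42
ee_pos: [0.4738, -0.1186, 0.3862]
tool_rot: [-0.159, -3.134, -0.002]
wrist_force: [0.2, -0.6, -0.3]
gripper_width: 0.0423
[ 0.47384059 -0.11859229  0.38617793] [[-0.99  0.1  -0.  ]
 [ 0.1   0.99  0.  ]
 [ 0.    0.   -1.  ]]
[-3.86984736e-01  8.21247417e-02  1.47799619e+00  2.72119706e-04
  1.58499700e+00 -1.85655730e+00]
[array([136., 178.]), array([144., 261.]), array([146., 280.])]
```

View pics/s11.png

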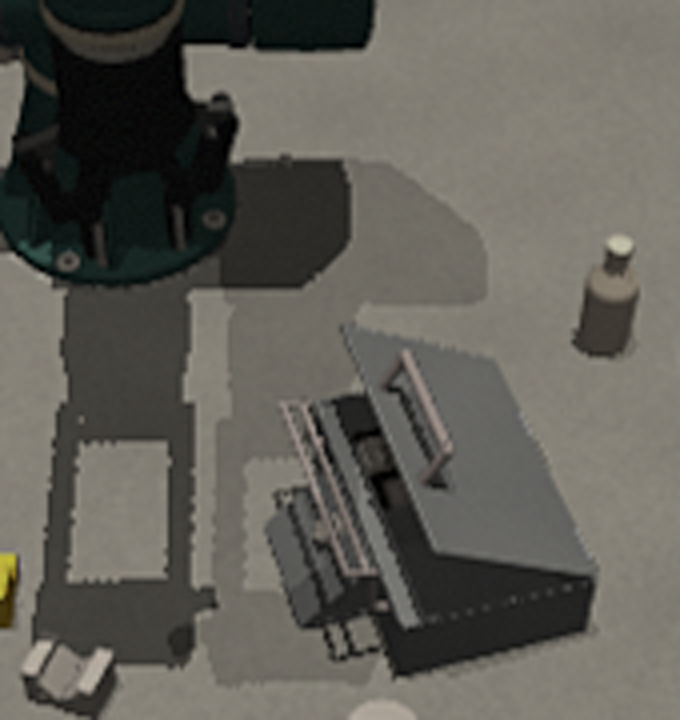

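View pics/t11.png

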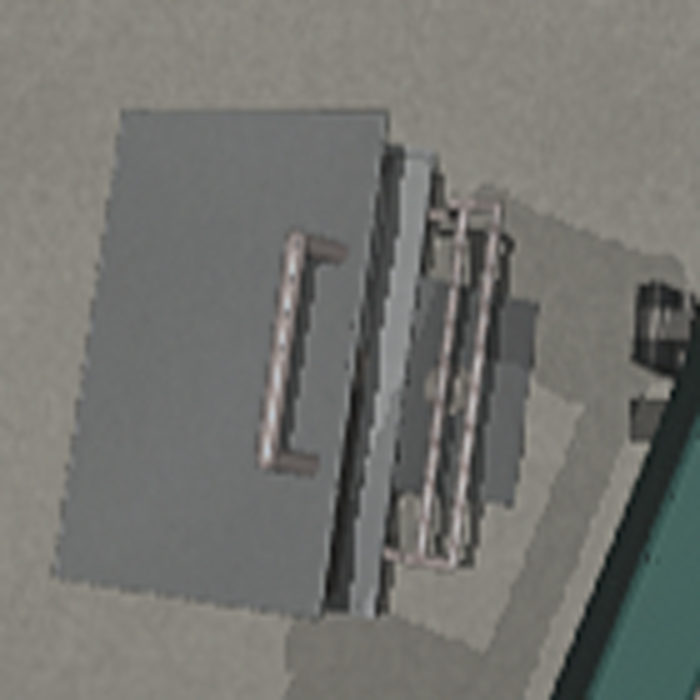

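```bash

python3 - <<'E'
import cv2,numpy as np
a=cv2.imread("pics/full_s11.png")[100:170,195:275]
b=(255*(a/255.)**.5).astype('uint8')
cv2.imwrite("pics/z.png",cv2.resize(b,None,fx=8,fy=8,interpolation=cv2.INTER_CUBIC))
E
```

```text
(no output)
```

View pics/z.png

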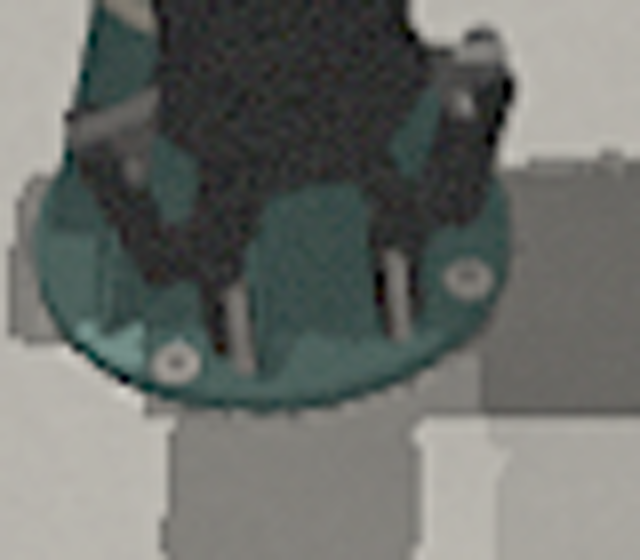

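```bash

python3 - <<'E'
from h import *
t=camera_model("top");s=camera_model("scene")
f=lambda x,y:((x+.5)/5+179.5,(y+.5)/5+159.5)
g=lambda x,y:((x+.5)/4+199.5,(y+.5)/4+79.5)
tc=lambda p:(np.array([(p-O)@EX,(p-O)@EY,p[2]])*1e3).round(1)
A=tri([(t,f(295,238)),(s,g(450,452))]);B=tri([(t,f(267,462)),(s,g(405,352))])
print(tc(A),tc(B),tc((A+B)/2))
th=np.radians(30);zt=-np.sin(th)*EX-np.cos(th)*EZ;yt=np.cos(th)*EX-np.sin(th)*EZ
H=case(-.027,0,.185)
delta(H-.10*zt,orient(yt,zt))
E
```

```text
[-26.2 -50.9 182.8] [-26.7  52.3 185.3] [-26.4   0.7 184.1]
turn deg [30.06 -0.06  0.47] norm 30.1
shift after turn mm [ -1.7 278.  -28. ]
shift now mm [ -3.9 254.6 115. ]
```

```bash

python3 -m inch '[{"dx":0,"dy":0,"dz":0,"ax":10,"ay":0,"az":0},{"dx":0,"dy":0,"dz":0,"ax":10,"ay":0,"az":0},{"dx":0,"dy":0,"dz":0,"ax":10,"ay":0,"az":0},{"dx":0,"dy":55.5,"dz":-5.5,"ax":0,"ay":0,"az":0},{"dx":0,"dy":55.5,"dz":-5.5,"ax":0,"ay":0,"az":0},{"dx":-2,"dy":55.5,"dz":-5.5,"ax":0,"ay":0,"az":0},{"dx":0,"dy":55.5,"dz":-5.5,"ax":0,"ay":0,"az":0},{"dx":0,"dy":55.5,"dz":-5.5,"ax":0,"ay":0,"az":0},{"dx":0,"dy":0,"dz":0,"ax":0,"ay":0,"az":0}]'
python3 - <<'E'
from h import *
th=np.radians(30);zt=-np.sin(th)*EX-np.cos(th)*EZ;yt=np.cos(th)*EX-np.sin(th)*EZ
H=case(-.027,0,.185)
delta(H,orient(yt,zt)); print(telemetry.state()["q"])
m=snap("wrist","w12.png"); print(proj(m,H),proj(m,case(-.027,.05,.185)),proj(m,case(-.027,-.05,.185)))
m=snap("scene","s12.png",(200,80,370,260),4)
p,q=tool()
print([((proj(m,p+q.apply([0,0,z]))-[200,80]+.5)*4).round(0) for z in(-.07,0,.017)])
E
```

```text
time: 14.65
ee_pos: [0.503, 0.1356, 0.2697]
tool_rot: [-0.16, -3.0, 0.806]
wrist_force: [-0.4, -1.1, 0.1]
gripper_width: 0.0429
turn deg [-0.07  0.02  0.41] norm 0.4
shift after turn mm [-1.6 -2.  99. ]
shift now mm [-1.5 -1.9 99. ]
[ 0.44380917  0.38695175  1.47598033 -0.43943657  1.57505142 -0.95595594]
[277.01052741 211.13441125] [277.34495244 146.34446713] [276.70884619 269.58072088]
[array([551., 235.]), array([497., 306.]), array([485., 323.])]
```

View pics/w12.png

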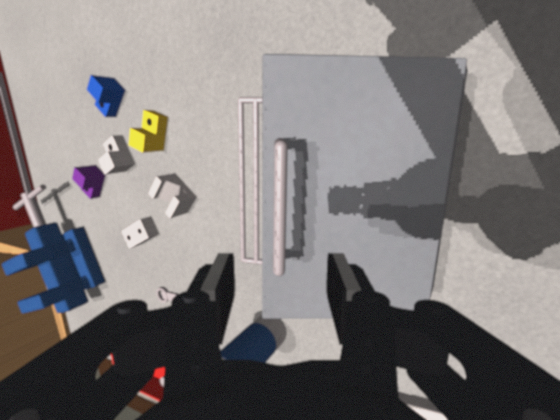

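View pics/s12.png

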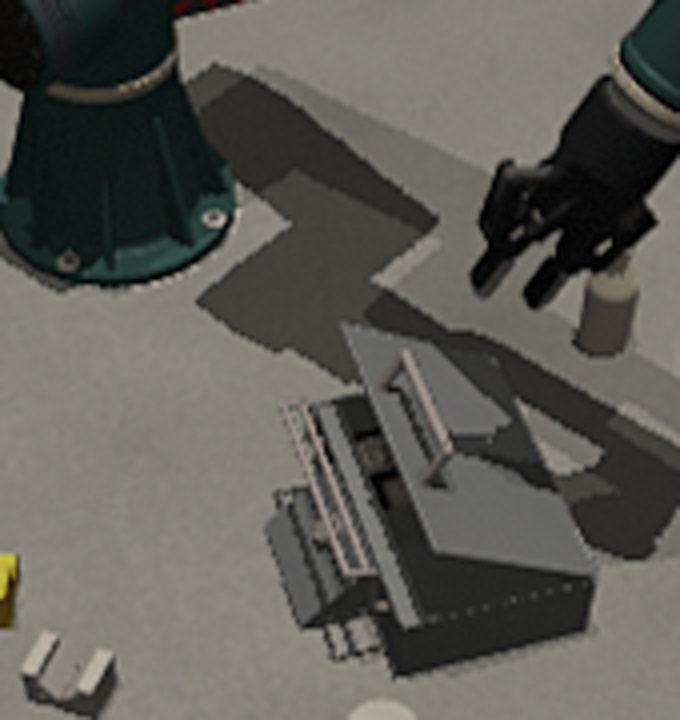

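```bash

python3 -m inch '[{"dx":-1,"dy":0,"dz":30,"ax":0,"ay":0,"az":0},{"dx":0,"dy":0,"dz":30,"ax":0,"ay":0,"az":0},{"dx":0,"dy":0,"dz":30,"ax":0,"ay":0,"az":0},{"dx":0,"dy":0,"dz":10,"ax":0,"ay":0,"az":0},{"dx":0,"dy":0,"dz":0,"ax":0,"ay":0,"az":0}]'
python3 - <<'E'
from h import *
m=snap("wrist","w13.png")
m=snap("scene","s13.png",(240,120,370,240),6)
E
```

```text
time: 15.38
ee_pos: [0.4996, 0.0819, 0.1867]
tool_rot: [-0.166, -3.003, 0.805]
wrist_force: [-0.5, 0.5, 0.3]
gripper_width: 0.0426
```

View pics/w13.png

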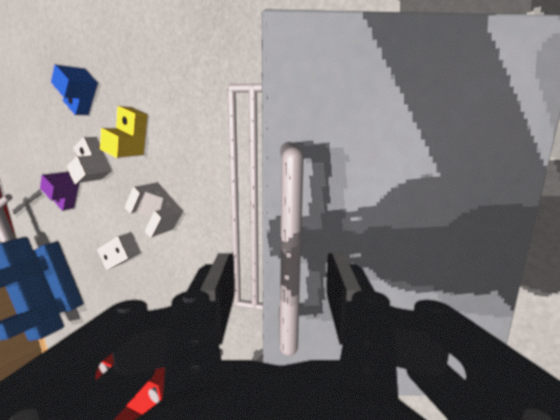

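View pics/s13.png

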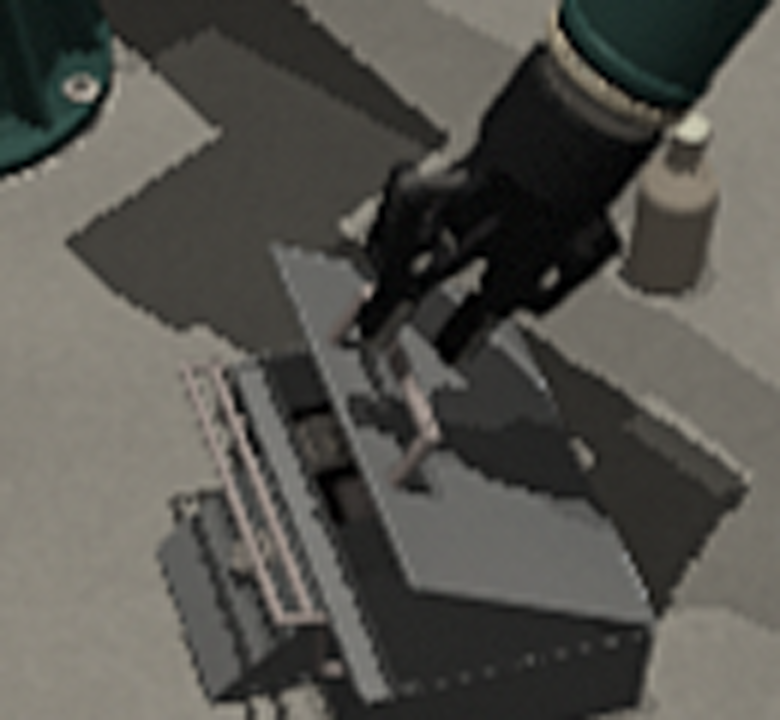

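```bash

python3 -m inch '[{"dx":0,"dy":3.5,"dz":0,"ax":0,"ay":0,"az":0},{"dx":0,"dy":0,"dz":8,"ax":0,"ay":0,"az":0},{"dx":0,"dy":0,"dz":8,"ax":0,"ay":0,"az":0},{"dx":0,"dy":0,"dz":6,"ax":0,"ay":0,"az":0},{"dx":0,"dy":0,"dz":0,"ax":0,"ay":0,"az":0}]'
python3 - <<'E'
from h import *
m=snap("wrist","w14.png")
m=snap("scene","s14.png",(240,120,370,240),6)
E
```

```text
time: 16.1
ee_pos: [0.4983, 0.0743, 0.1649]
tool_rot: [-0.163, -3.002, 0.805]
wrist_force: [0.1, 0.3, -0.8]
gripper_width: 0.0427
```

View pics/w14.png

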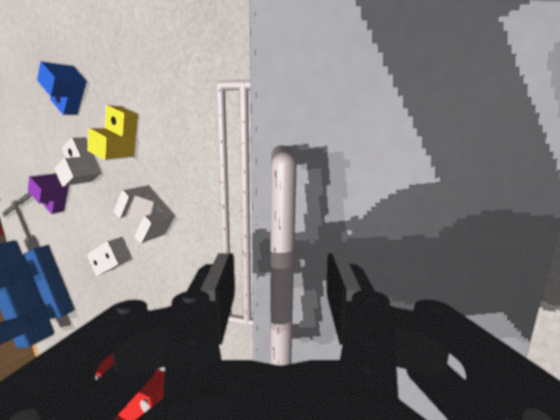

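View pics/s14.png

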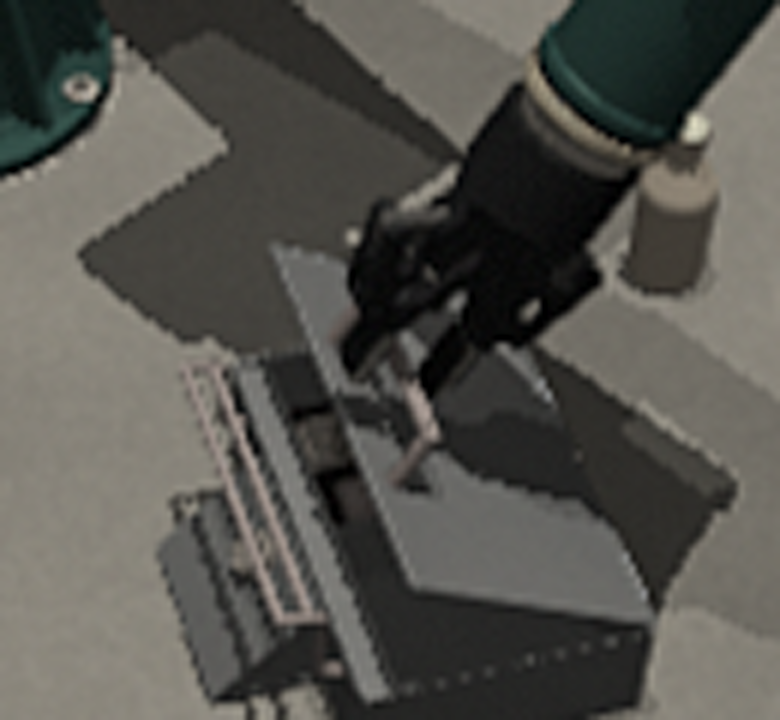

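```bash

python3 -m inch '[{"dx":0,"dy":0.5,"dz":3,"ax":0,"ay":0,"az":0},{"dx":0,"dy":0,"dz":0,"ax":0,"ay":0,"az":0},{"dx":0,"dy":0,"dz":0,"ax":0,"ay":0,"az":0},{"dx":0,"dy":0,"dz":0,"ax":0,"ay":0,"az":0},{"dx":0,"dy":0,"dz":0,"ax":0,"ay":0,"az":0}]' 1
python3 - <<'E'
from h import *
m=snap("wrist","w15.png")
m=snap("scene","s15.png",(240,120,370,240),6)
print(telemetry.state()["wrist_force"],telemetry.state()["q"])
E
```

```text
time: 16.82
ee_pos: [0.4987, 0.0736, 0.1628]
tool_rot: [-0.163, -3.003, 0.805]
wrist_force: [-0.6, -1.5, 0.8]
gripper_width: 0.0077
[-0.94398306 -1.05136623  1.58718482] [ 0.35085967  0.45324335  1.66844724 -0.48349843  1.30353052 -0.91380903]
```

View pics/w15.png

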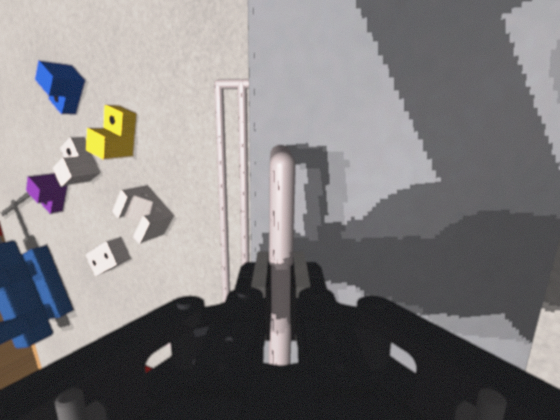

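View pics/s15.png

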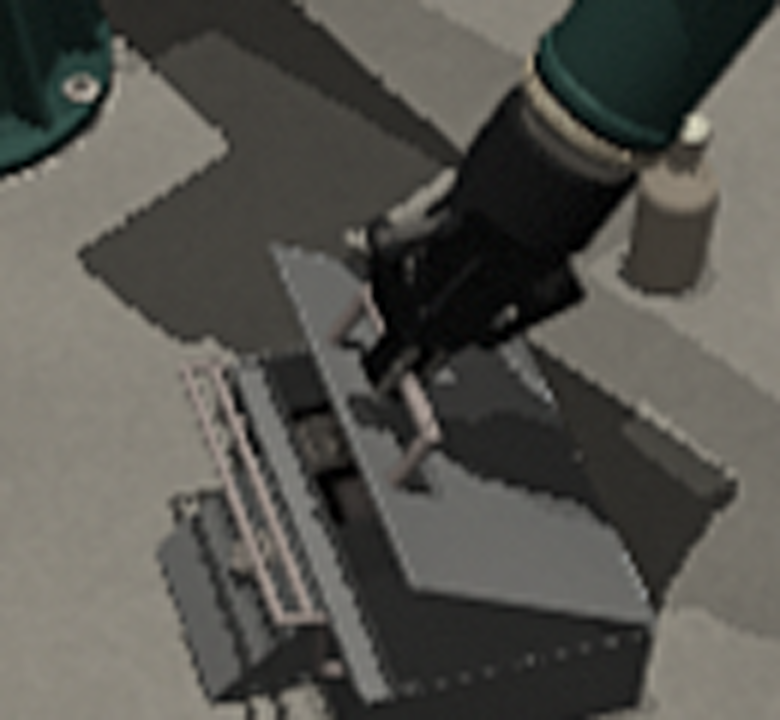

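```bash

python3 -m inch '[{"dx":0,"dy":0,"dz":0,"ax":0,"ay":0,"az":0},{"dx":0,"dy":0,"dz":0,"ax":0,"ay":0,"az":0},{"dx":0,"dy":0,"dz":0,"ax":0,"ay":0,"az":0},{"dx":0,"dy":0,"dz":0,"ax":0,"ay":0,"az":0},{"dx":0,"dy":0,"dz":0,"ax":0,"ay":0,"az":0},{"dx":0,"dy":0,"dz":0,"ax":0,"ay":0,"az":0},{"dx":0,"dy":0,"dz":0,"ax":0,"ay":0,"az":0},{"dx":0,"dy":0,"dz":0,"ax":0,"ay":0,"az":0}]'
python3 - <<'E'
from h import *
h=lambda a:np.array([80-150*np.cos(a)+40*np.sin(a),72+150*np.sin(a)+40*np.cos(a)])
p,q=tool();M=q.as_matrix()
print("axes in case",[[round(float(M[:,i]@e),3) for e in(EX,EY,EZ)] for i in range(3)])
A=np.linspace(.55,1.9,28)
for i in range(27):
    d=h(A[i+1])-h(A[i]);w=EX*d[0]+EZ*d[1];print(i,A[i+1].round(2),(M.T@w).round(1))
E
```

```text
time: 17.92
ee_pos: [0.4987, 0.0736, 0.1627]
tool_rot: [-0.163, -3.003, 0.805]
wrist_force: [-1.0, -1.9, 2.4]
gripper_width: 0.0076
axes in case [[-0.005, 1.0, 0.0], [0.866, 0.004, -0.5], [-0.5, -0.002, -0.866]]
0 0.6 [-0.   2.4 -7.4]
1 0.65 [-0.   2.7 -7.3]
2 0.7 [-0.   3.1 -7.1]
3 0.75 [-0.   3.5 -6.9]
4 0.8 [-0.   3.8 -6.8]
5 0.85 [-0.   4.1 -6.6]
6 0.9 [-0.   4.5 -6.4]
7 0.95 [-0.   4.8 -6.1]
8 1.0 [-0.   5.1 -5.9]
9 1.05 [-0.   5.4 -5.6]
10 1.1 [-0.   5.6 -5.3]
11 1.15 [-0.   5.9 -5.1]
12 1.2 [-0.   6.1 -4.8]
13 1.25 [-0.   6.4 -4.4]
14 1.3 [-0.   6.6 -4.1]
15 1.35 [-0.   6.8 -3.8]
16 1.4 [-0.   7.  -3.4]
17 1.45 [-0.   7.1 -3.1]
18 1.5 [-0.   7.3 -2.7]
19 1.55 [-0.   7.4 -2.4]
20 1.6 [-0.   7.5 -2. ]
21 1.65 [-0.   7.6 -1.6]
22 1.7 [-0.   7.7 -1.2]
23 1.75 [-0.   7.7 -0.8]
24 1.8 [-0.   7.7 -0.5]
25 1.85 [-0.   7.8 -0.1]
26 1.9 [-0.   7.8  0.3]
```

```bash

python3 -m inch '[{"dx":0,"dy":2.4,"dz":-7.4,"ax":0,"ay":0,"az":0},{"dx":0,"dy":2.7,"dz":-7.3,"ax":0,"ay":0,"az":0},{"dx":0,"dy":3.1,"dz":-7.1,"ax":0,"ay":0,"az":0},{"dx":0,"dy":3.5,"dz":-6.9,"ax":0,"ay":0,"az":0},{"dx":0,"dy":0,"dz":0,"ax":0,"ay":0,"az":0}]'
python3 - <<'E'
from h import *
m=snap("wrist","w16.png")
m=snap("scene","s16.png",(240,120,370,240),6)
E
```

```text
time: 18.55
ee_pos: [0.5017, 0.0983, 0.1823]
tool_rot: [-0.162, -3.004, 0.806]
wrist_force: [1.2, -4.9, 3.5]
gripper_width: 0.008
```

View pics/w16.png

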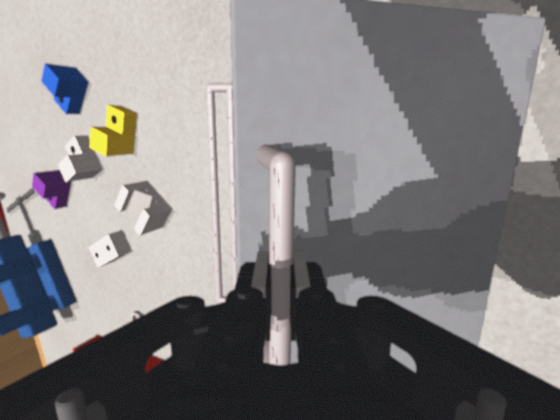

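View pics/s16.png

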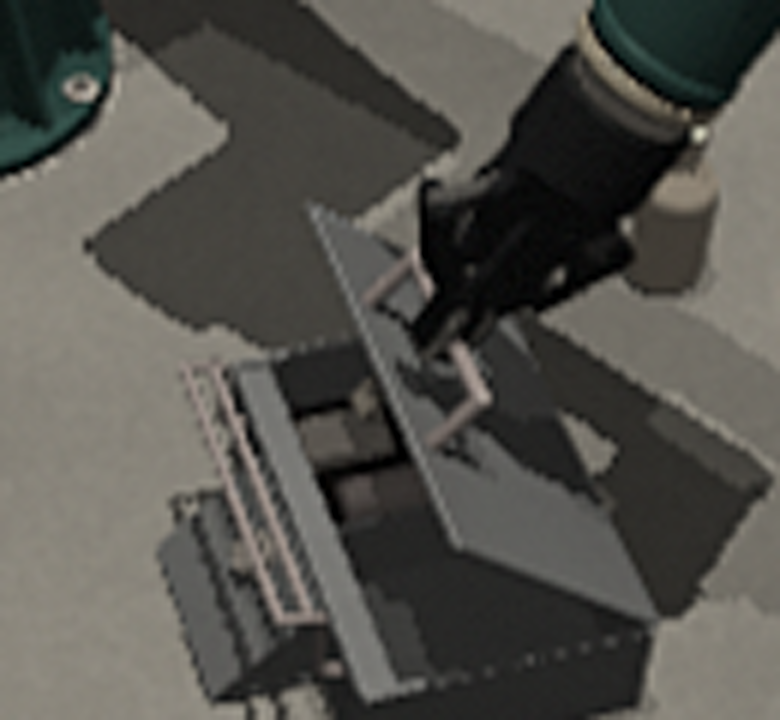

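```bash

python3 -m inch '[{"dx":0,"dy":3.8,"dz":-6.8,"ax":0,"ay":0,"az":0},{"dx":0,"dy":4.1,"dz":-6.6,"ax":0,"ay":0,"az":0},{"dx":0,"dy":4.5,"dz":-6.4,"ax":0,"ay":0,"az":0},{"dx":0,"dy":4.8,"dz":-6.1,"ax":0,"ay":0,"az":0},{"dx":0,"dy":5.1,"dz":-5.9,"ax":0,"ay":0,"az":0},{"dx":0,"dy":5.4,"dz":-5.6,"ax":0,"ay":0,"az":0}]'
python3 -m inch '[{"dx":0,"dy":5.6,"dz":-5.3,"ax":0,"ay":0,"az":0},{"dx":0,"dy":5.9,"dz":-5.1,"ax":0,"ay":0,"az":0},{"dx":0,"dy":6.1,"dz":-4.8,"ax":0,"ay":0,"az":0},{"dx":0,"dy":6.4,"dz":-4.4,"ax":0,"ay":0,"az":0},{"dx":0,"dy":6.6,"dz":-4.1,"ax":0,"ay":0,"az":0},{"dx":0,"dy":6.8,"dz":-3.8,"ax":0,"ay":0,"az":0}]'
python3 - <<'E'
from h import *
m=snap("wrist","w17.png")
m=snap("scene","s17.png",(240,120,370,240),6)
E
```

```text
time: 19.4
ee_pos: [0.5069, 0.1401, 0.2017]
tool_rot: [-0.163, -3.005, 0.808]
wrist_force: [1.0, -5.5, 8.3]
gripper_width: 0.0079
time: 20.15
ee_pos: [0.5127, 0.1866, 0.2079]
tool_rot: [-0.164, -3.008, 0.806]
wrist_force: [2.2, -0.8, 0.8]
gripper_width: 0.0072
```

View pics/w17.png

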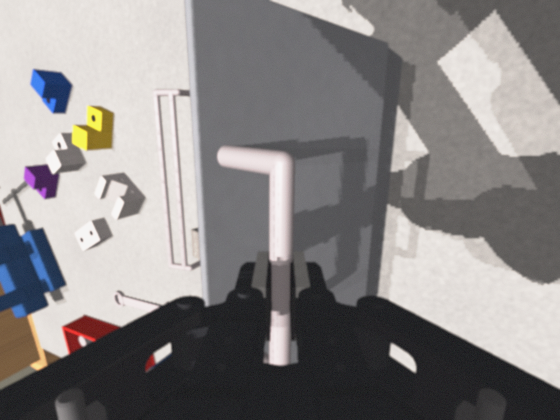

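View pics/s17.png

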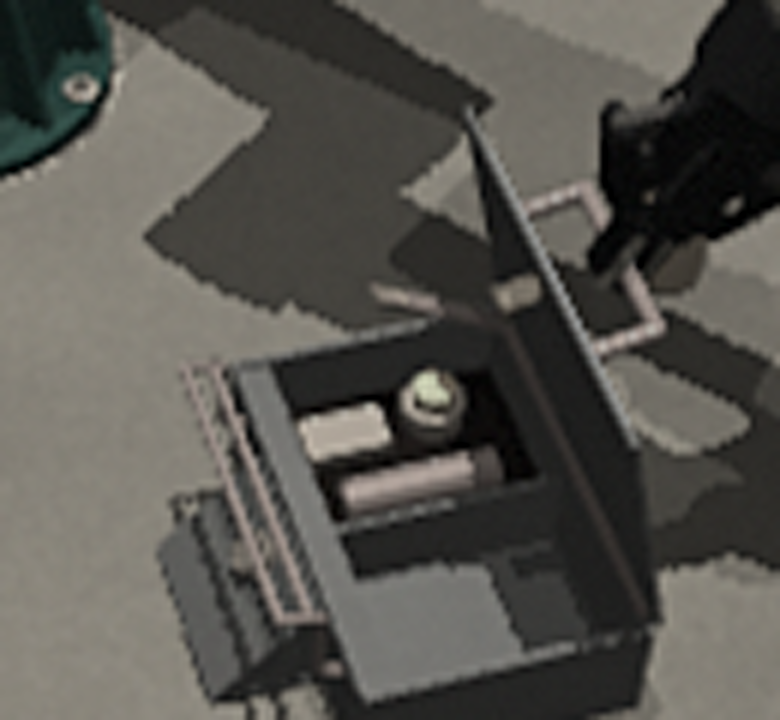

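```bash

python3 -m inch '[{"dx":0,"dy":7,"dz":-3.4,"ax":0,"ay":0,"az":0},{"dx":0,"dy":7.1,"dz":-3.1,"ax":0,"ay":0,"az":0},{"dx":0,"dy":7.3,"dz":-2.7,"ax":0,"ay":0,"az":0},{"dx":0,"dy":7.4,"dz":-2.4,"ax":0,"ay":0,"az":0},{"dx":0,"dy":7.5,"dz":-2,"ax":0,"ay":0,"az":0}]'
python3 -m inch '[{"dx":0,"dy":7.6,"dz":-1.6,"ax":0,"ay":0,"az":0},{"dx":0,"dy":7.7,"dz":-1.2,"ax":0,"ay":0,"az":0},{"dx":0,"dy":7.7,"dz":-0.8,"ax":0,"ay":0,"az":0},{"dx":0,"dy":5,"dz":-0.3,"ax":0,"ay":0,"az":0},{"dx":0,"dy":0,"dz":0,"ax":0,"ay":0,"az":0}]'
python3 - <<'E'
from h import *
m=snap("wrist","w18.png")
m=snap("scene","s18.png",(240,100,390,240),5)
E
```

```text
time: 20.88
ee_pos: [0.5175, 0.2259, 0.2]
tool_rot: [-0.163, -3.01, 0.802]
wrist_force: [5.7, 0.0, 5.6]
gripper_width: 0.0073
time: 21.5
ee_pos: [0.5207, 0.2526, 0.1893]
tool_rot: [-0.162, -3.011, 0.801]
wrist_force: [4.8, 0.9, 7.3]
gripper_width: 0.0076
```

View pics/w18.png

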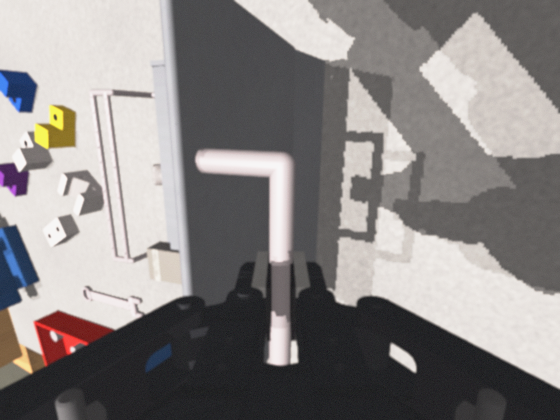

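View pics/s18.png

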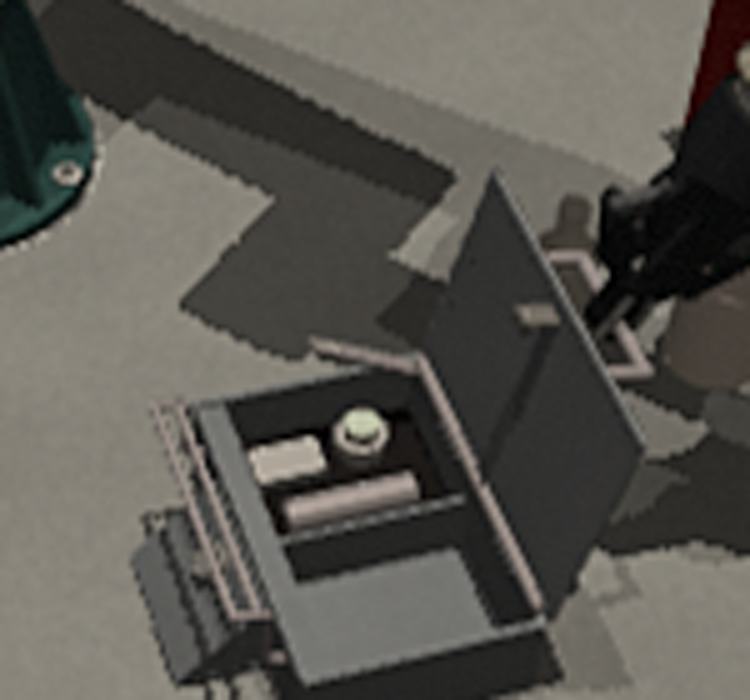

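```bash

python3 -m inch '[{"dx":0,"dy":3,"dz":-0.1,"ax":0,"ay":0,"az":0},{"dx":0,"dy":3,"dz":0,"ax":0,"ay":0,"az":0},{"dx":0,"dy":3,"dz":0,"ax":0,"ay":0,"az":0},{"dx":0,"dy":0,"dz":0,"ax":0,"ay":0,"az":0}]'
python3 -m inch '[{"dx":0,"dy":2,"dz":0,"ax":0,"ay":0,"az":0},{"dx":0,"dy":2,"dz":0.1,"ax":0,"ay":0,"az":0},{"dx":0,"dy":0,"dz":0,"ax":0,"ay":0,"az":0}]'
python3 -m inch '[{"dx":0,"dy":1.5,"dz":0,"ax":0,"ay":0,"az":0},{"dx":0,"dy":1.5,"dz":0,"ax":0,"ay":0,"az":0},{"dx":0,"dy":0,"dz":0,"ax":0,"ay":0,"az":0}]'
```

```text
time: 22.1
ee_pos: [0.5214, 0.2604, 0.1843]
tool_rot: [-0.163, -3.01, 0.799]
wrist_force: [5.6, 1.3, 2.9]
gripper_width: 0.0079
time: 22.48
ee_pos: [0.5218, 0.2636, 0.1823]
tool_rot: [-0.163, -3.01, 0.8]
wrist_force: [6.8, -0.0, 4.3]
gripper_width: 0.0079
time: 22.85
ee_pos: [0.5221, 0.2659, 0.1808]
tool_rot: [-0.163, -3.01, 0.801]
wrist_force: [6.3, 0.8, 4.0]
gripper_width: 0.0077
```

```bash

python3 -m inch '[{"dx":0,"dy":1.5,"dz":0,"ax":0,"ay":0,"az":0},{"dx":0,"dy":0,"dz":0,"ax":0,"ay":0,"az":0}]'
python3 -m inch '[{"dx":0,"dy":1.5,"dz":0,"ax":0,"ay":0,"az":0},{"dx":0,"dy":0,"dz":0,"ax":0,"ay":0,"az":0}]'
python3 -m inch '[{"dx":0,"dy":1.5,"dz":0,"ax":0,"ay":0,"az":0},{"dx":0,"dy":0,"dz":0,"ax":0,"ay":0,"az":0}]'
```

```text
time: 23.1
ee_pos: [0.5222, 0.2663, 0.1805]
tool_rot: [-0.164, -3.009, 0.803]
wrist_force: [6.4, -2.4, 6.2]
gripper_width: 0.0074
time: 23.35
ee_pos: [0.5222, 0.2663, 0.1805]
tool_rot: [-0.164, -3.008, 0.807]
wrist_force: [5.8, -6.5, 8.9]
gripper_width: 0.0073
time: 23.6
ee_pos: [0.5221, 0.2664, 0.1805]
tool_rot: [-0.165, -3.006, 0.811]
wrist_force: [5.4, -9.1, 11.7]
gripper_width: 0.008
```

```bash

python3 -m inch '[{"dx":0,"dy":-2,"dz":0,"ax":0,"ay":0,"az":0},{"dx":0,"dy":0,"dz":0,"ax":0,"ay":0,"az":0}]'
python3 -m inch '[{"dx":0,"dy":0,"dz":0,"ax":0,"ay":0,"az":0},{"dx":0,"dy":0,"dz":0,"ax":0,"ay":0,"az":0},{"dx":0,"dy":0,"dz":0,"ax":0,"ay":0,"az":0}]' 0.72
python3 - <<'E'
from h import *
m=snap("wrist","w19.png")
m=snap("scene","s19.png",(240,100,390,240),5)
E
```

```text
time: 23.85
ee_pos: [0.5222, 0.2663, 0.1805]
tool_rot: [-0.164, -3.008, 0.805]
wrist_force: [6.1, -3.0, 7.2]
gripper_width: 0.0075
time: 24.22
ee_pos: [0.5192, 0.2667, 0.1785]
tool_rot: [-0.162, -3.002, 0.804]
wrist_force: [-0.5, -0.3, 0.0]
gripper_width: 0.024
```

View pics/w19.png

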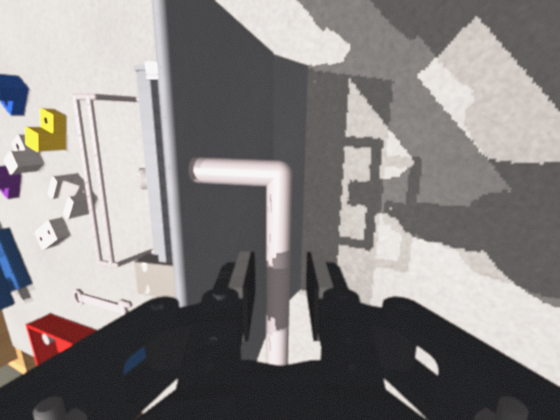

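View pics/s19.png

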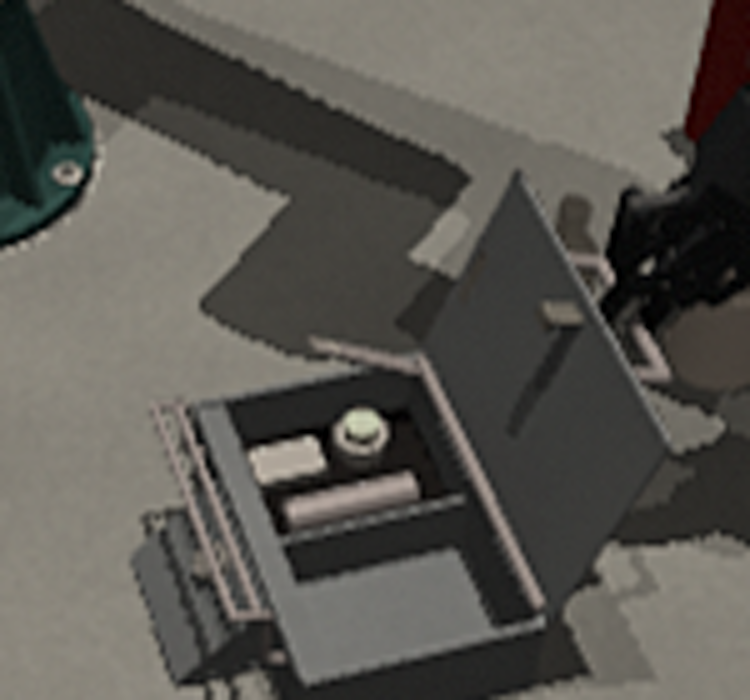

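```bash

python3 -m inch '[{"dx":0,"dy":0,"dz":-10,"ax":0,"ay":0,"az":0},{"dx":0,"dy":0,"dz":-20,"ax":0,"ay":0,"az":0},{"dx":0,"dy":0,"dz":-40,"ax":0,"ay":0,"az":0},{"dx":0,"dy":0,"dz":-50,"ax":0,"ay":0,"az":0},{"dx":0,"dy":0,"dz":-50,"ax":0,"ay":0,"az":0},{"dx":0,"dy":0,"dz":-20,"ax":-10,"ay":0,"az":0},{"dx":0,"dy":0,"dz":-10,"ax":-10,"ay":0,"az":0},{"dx":0,"dy":0,"dz":0,"ax":-10,"ay":0,"az":0},{"dx":0,"dy":0,"dz":0,"ax":0,"ay":0,"az":0}]'
python3 - <<'E'
from h import *
print(telemetry.state()["q"])
y=np.radians(21.5+90);bx=np.array([np.cos(y-np.pi/2),np.sin(y-np.pi/2),0]);by=np.array([np.cos(y),np.sin(y),0])
C=np.array([.4413,-.3599,.0]);G=C+.006*bx
delta(G+EZ*.35,orient(by,-EZ));delta(G+EZ*.35,orient(-by,-EZ))
m=snap("scene","s20.png",(240,80,390,240),4.5)
E
```

```text
time: 25.45
ee_pos: [0.5302, 0.3618, 0.3552]
tool_rot: [0.175, 3.135, 0.001]
wrist_force: [0.0, -0.0, 0.4]
gripper_width: 0.0242
[ 4.91354284e-01  3.37449188e-01  1.21948234e+00 -1.80560102e-04
  1.58269825e+00 -9.67763492e-01]
turn deg [  0.03   0.11 -27.9 ] norm 27.9
shift after turn mm [ 341.2 -638.9    5.2]
shift now mm [   2.6 -724.3    4.5]
turn deg [ 1.500e-01 -4.000e-02  1.521e+02] norm 152.1
shift after turn mm [-341.2  638.9    5.2]
shift now mm [   2.6 -724.3    4.5]
```

View pics/s20.png

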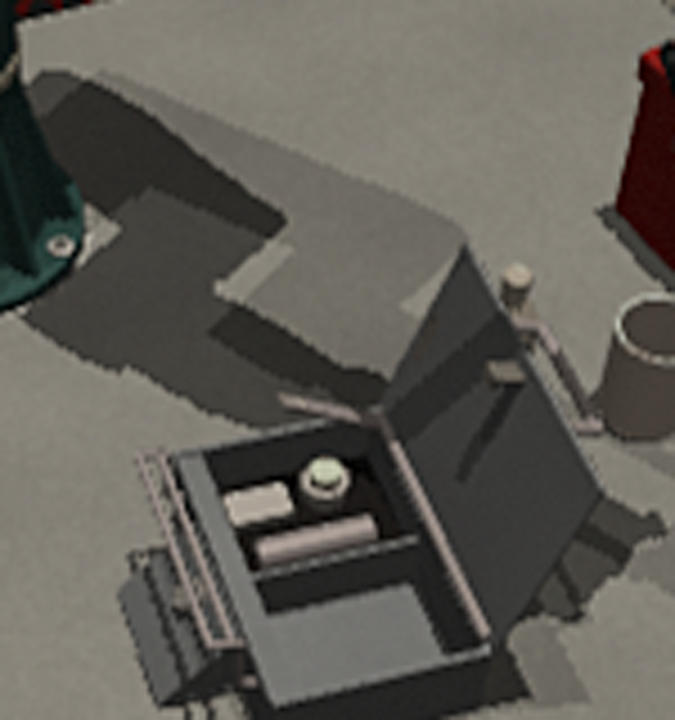

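```bash

python3 -m inch '[{"dx":0,"dy":-60,"dz":0,"ax":0,"ay":0,"az":0},{"dx":0,"dy":-60,"dz":0,"ax":0,"ay":0,"az":0},{"dx":0,"dy":-60,"dz":0,"ax":0,"ay":0,"az":0},{"dx":0,"dy":-60,"dz":0,"ax":0,"ay":0,"az":0},{"dx":0,"dy":-60,"dz":0,"ax":0,"ay":0,"az":0},{"dx":0,"dy":-60,"dz":0,"ax":0,"ay":0,"az":0},{"dx":0,"dy":-60,"dz":0,"ax":0,"ay":0,"az":0},{"dx":0,"dy":-60,"dz":0,"ax":0,"ay":0,"az":0},{"dx":0,"dy":-60,"dz":0,"ax":0,"ay":0,"az":0},{"dx":0,"dy":-60,"dz":0,"ax":0,"ay":0,"az":0}]' 0.33
python3 -m inch '[{"dx":0,"dy":-60,"dz":0,"ax":0,"ay":0,"az":0},{"dx":0,"dy":-60,"dz":0,"ax":0,"ay":0,"az":0},{"dx":0,"dy":0,"dz":0,"ax":0,"ay":0,"az":-9.3},{"dx":0,"dy":0,"dz":0,"ax":0,"ay":0,"az":-9.3},{"dx":0,"dy":0,"dz":0,"ax":0,"ay":0,"az":-9.3},{"dx":0,"dy":0,"dz":50,"ax":0,"ay":0,"az":0},{"dx":0,"dy":0,"dz":50,"ax":0,"ay":0,"az":0},{"dx":0,"dy":0,"dz":0,"ax":0,"ay":0,"az":0}]'
python3 - <<'E'
from h import *
print(telemetry.state()["q"])
m=snap("wrist","w21.png")
b=np.radians(21.5);bx=np.array([np.cos(b),np.sin(b),0]);by=np.array([-bx[1],bx[0],0]);C=np.array([.4413,-.3599,.0])
delta(C+.006*bx,orient(by,-EZ))
for x,y,z in[(30,18,44),(30,-18,44),(0,18,44),(0,-18,44),(-30,18,22),(-30,-18,22)]:print(proj(m,C+bx*x/1e3+by*y/1e3+EZ*z/1e3).round(1))
E
```

```text
time: 26.75
ee_pos: [0.4661, -0.2338, 0.3529]
tool_rot: [-0.167, -3.135, 0.001]
wrist_force: [0.1, -0.0, 0.1]
gripper_width: 0.0573
time: 27.75
ee_pos: [0.4512, -0.349, 0.2488]
tool_rot: [0.593, -3.078, -0.013]
wrist_force: [-0.6, -0.2, -0.0]
gripper_width: 0.0574
[-7.78536203e-01  2.99312101e-01  1.53127775e+00 -1.43666736e-03
  1.32181774e+00 -2.72955382e+00]
turn deg [ 0.25 -0.18  0.29] norm 0.4
shift after turn mm [  7.9  -4.5 251.7]
shift now mm [  7.2  -5.6 251.7]
[288.9 200.4]
[256.3 200.3]
[289.2 173.3]
[255.9 173.2]
[288.8 143.8]
[256.8 143.7]
```

View pics/w21.png

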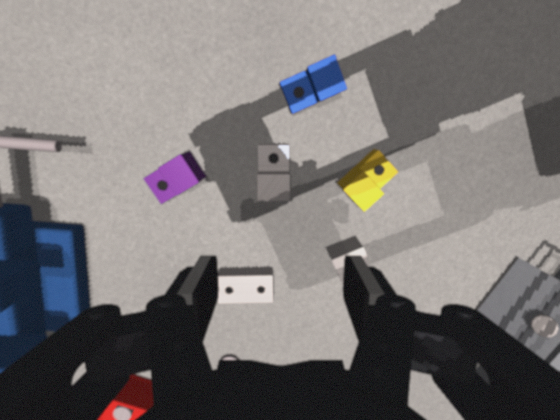

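```bash

python3 -m inch '[{"dx":7,"dy":-5.5,"dz":0,"ax":0,"ay":0,"az":0.3},{"dx":0,"dy":0,"dz":50,"ax":0,"ay":0,"az":0},{"dx":0,"dy":0,"dz":50,"ax":0,"ay":0,"az":0},{"dx":0,"dy":0,"dz":50,"ax":0,"ay":0,"az":0},{"dx":0,"dy":0,"dz":25,"ax":0,"ay":0,"az":0},{"dx":0,"dy":0,"dz":0,"ax":0,"ay":0,"az":0},{"dx":0,"dy":0,"dz":0,"ax":0,"ay":0,"az":0}]'
python3 - <<'E'
from h import *
m=snap("wrist","w22.png")
m=snap("scene","s22.png",(110,180,240,290),6)
p,q=tool();print(p)
print([((proj(m,p+q.apply([0,0,z]))-[110,180]+.5)*6).round(0) for z in(-.07,0,.017)])
E
```

```text
time: 28.68
ee_pos: [0.4495, -0.3612, 0.0803]
tool_rot: [-0.582, 3.085, -0.006]
wrist_force: [-0.1, 0.1, 0.9]
gripper_width: 0.0572
[ 0.44933878 -0.3609156   0.08028047]
[array([303., 252.]), array([332., 335.]), array([339., 354.])]
```

View pics/w22.png

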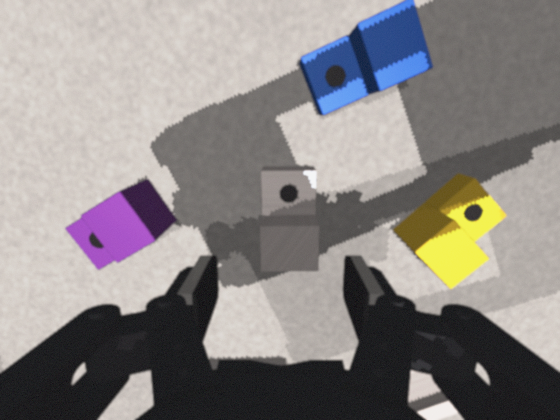

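View pics/s22.png

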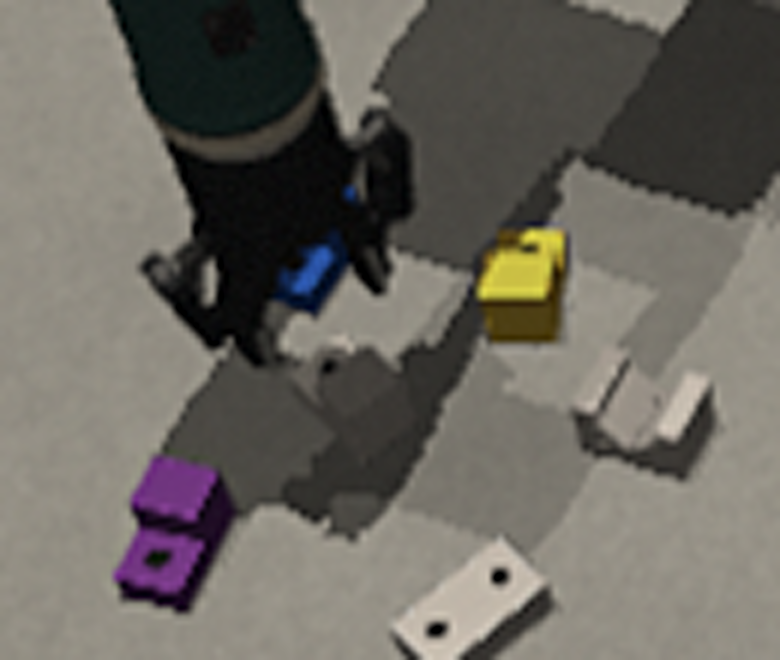

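```bash

python3 - <<'E'
from h import *
m=camera_model("wrist")
b=np.radians(21.5);bx=np.array([np.cos(b),np.sin(b),0]);by=np.array([-bx[1],bx[0],0]);C=np.array([.4413,-.3599,.0])
delta(C+.006*bx,orient(by,-EZ))
for x,y,z in[(30,18,44),(30,-18,44),(0,18,44),(0,-18,44),(-30,18,22),(-30,-18,22)]:print(proj(m,C+bx*x/1e3+by*y/1e3+EZ*z/1e3).round(1))
f=[onz(m,p,.044) for p in((260,271),(319,270),(318,222),(261,221))];c=np.mean(f,0)
print(c,c-15e-3*bx)
E
```

```text
turn deg [-0.23  0.08 -0.12] norm 0.3
shift after turn mm [ 1.1  3.9 80.3]
shift now mm [ 1.2  4.2 80.3]
[315.9 271.2]
[257.7 271.2]
[317.3 224.9]
[256.7 225. ]
[315.  169.2]
[258.2 169.3]
[ 0.45345737 -0.35342137  0.044     ] [ 0.43950111 -0.35891889  0.044     ]
```

```bash

python3 -m inch '[{"dx":1,"dy":5.2,"dz":0,"ax":0,"ay":0,"az":0},{"dx":0,"dy":0,"dz":30,"ax":0,"ay":0,"az":0},{"dx":0,"dy":0,"dz":20,"ax":0,"ay":0,"az":0},{"dx":0,"dy":0,"dz":10,"ax":0,"ay":0,"az":0},{"dx":0,"dy":0,"dz":0,"ax":0,"ay":0,"az":0},{"dx":0,"dy":0,"dz":0,"ax":0,"ay":0,"az":0}]'
python3 - <<'E'
from h import *
m=snap("wrist","w23.png")
m=snap("scene","s23.png",(110,180,240,290),6)
E
```

```text
time: 29.52
ee_pos: [0.4456, -0.3553, 0.0189]
tool_rot: [-0.583, 3.086, -0.002]
wrist_force: [-0.6, -0.5, 0.1]
gripper_width: 0.0576
```

View pics/w23.png

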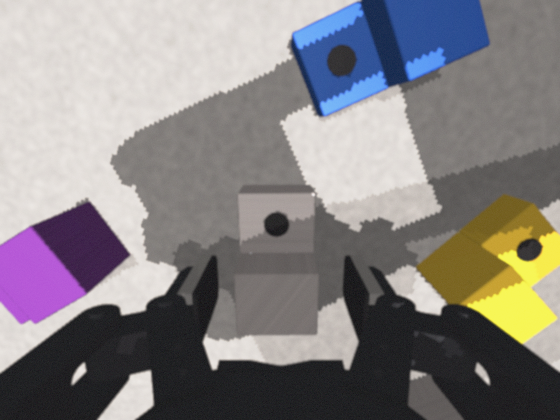

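View pics/s23.png

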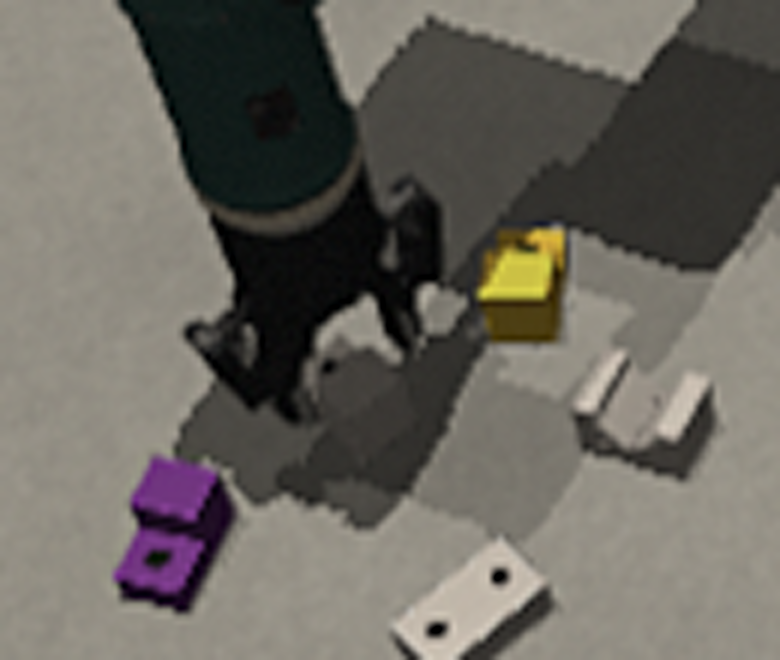

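```bash

python3 -m inch '[{"dx":0,"dy":-2,"dz":5,"ax":0,"ay":0,"az":0},{"dx":0,"dy":0,"dz":6,"ax":0,"ay":0,"az":0},{"dx":0,"dy":0,"dz":0,"ax":0,"ay":0,"az":0}]'
python3 -m inch '[{"dx":0,"dy":0,"dz":4,"ax":0,"ay":0,"az":0},{"dx":0,"dy":0,"dz":2,"ax":0,"ay":0,"az":0},{"dx":0,"dy":0,"dz":0,"ax":0,"ay":0,"az":0}]'
python3 - <<'E'
from h import *
m=snap("wrist","w24.png")
m=snap("scene","s24.png",(110,180,240,290),6)
E
```

```text
time: 30.0
ee_pos: [0.4454, -0.3563, 0.0064]
tool_rot: [0.583, -3.086, -0.002]
wrist_force: [-0.0, -0.3, 0.5]
gripper_width: 0.0575
time: 30.38
ee_pos: [0.4457, -0.3565, 0.0008]
tool_rot: [0.583, -3.087, -0.001]
wrist_force: [-0.1, 0.0, 1.1]
gripper_width: 0.0572
```

View pics/w24.png

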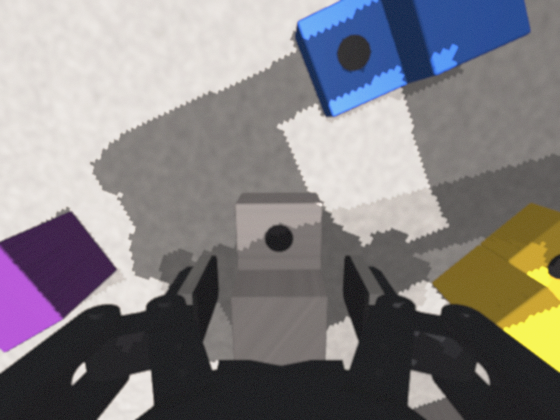

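View pics/s24.png

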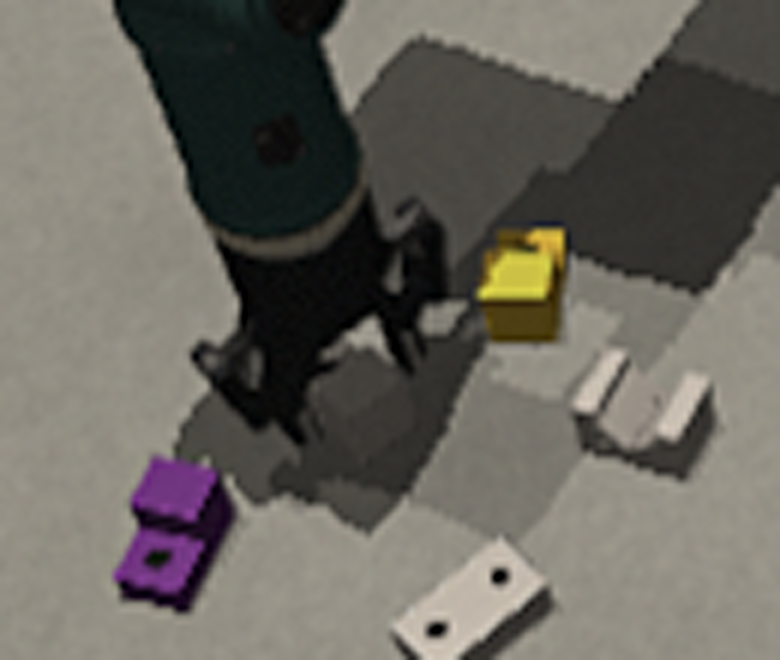

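```bash

python3 -m inch '[{"dx":0,"dy":0,"dz":0,"ax":0,"ay":0,"az":0},{"dx":0,"dy":0,"dz":0,"ax":0,"ay":0,"az":0},{"dx":0,"dy":0,"dz":0,"ax":0,"ay":0,"az":0},{"dx":0,"dy":0,"dz":0,"ax":0,"ay":0,"az":0}]' 1
python3 -m inch '[{"dx":0,"dy":0,"dz":-3,"ax":0,"ay":0,"az":0},{"dx":0,"dy":0,"dz":-7,"ax":0,"ay":0,"az":0},{"dx":0,"dy":0,"dz":-20,"ax":0,"ay":0,"az":0},{"dx":0,"dy":0,"dz":-30,"ax":0,"ay":0,"az":0},{"dx":0,"dy":0,"dz":0,"ax":0,"ay":0,"az":0}]'
python3 - <<'E'
from h import *
m=snap("wrist","w25.png")
m=snap("scene","s25.png",(110,180,240,290),6)
E
```

```text
time: 30.98
ee_pos: [0.4461, -0.3569, 0.0014]
tool_rot: [-0.583, 3.087, -0.001]
wrist_force: [-0.3, 0.2, 4.5]
gripper_width: 0.0352
time: 31.6
ee_pos: [0.4472, -0.358, 0.0631]
tool_rot: [-0.582, 3.085, -0.006]
wrist_force: [-0.2, 0.2, -2.1]
gripper_width: 0.0354
```

View pics/w25.png

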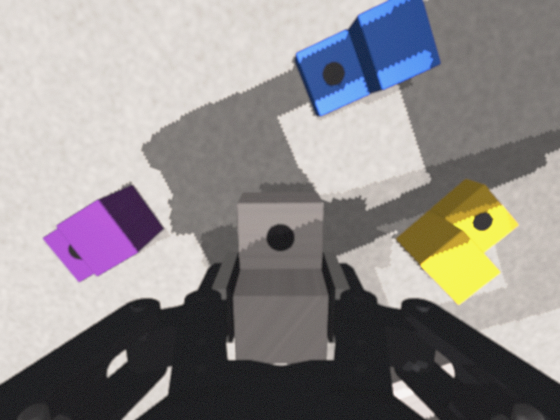

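View pics/s25.png

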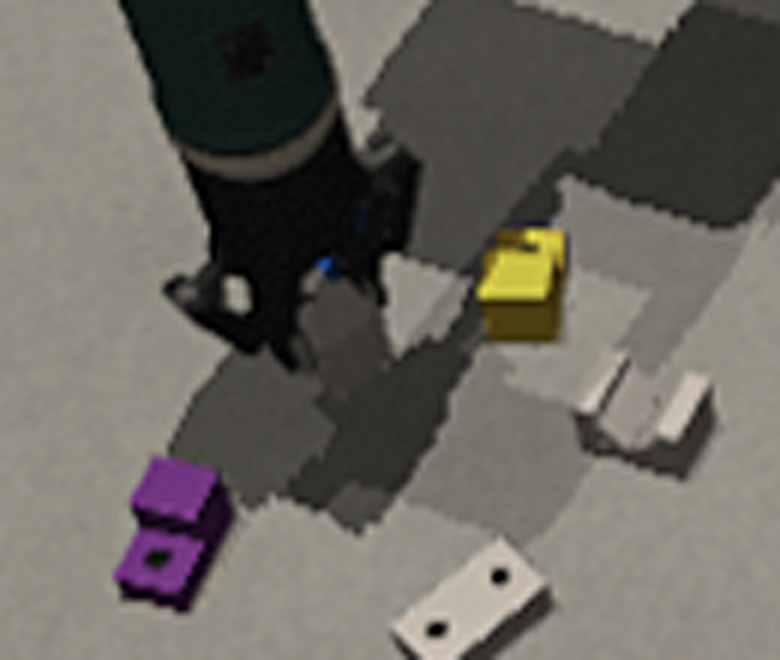

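```bash

python3 -m inch '[{"dx":0,"dy":0,"dz":-40,"ax":0,"ay":0,"az":0},{"dx":0,"dy":0,"dz":-50,"ax":0,"ay":0,"az":0},{"dx":0,"dy":0,"dz":-50,"ax":0,"ay":0,"az":0},{"dx":0,"dy":0,"dz":-20,"ax":0,"ay":0,"az":9.3},{"dx":0,"dy":0,"dz":0,"ax":0,"ay":0,"az":9.3},{"dx":0,"dy":0,"dz":0,"ax":0,"ay":0,"az":9.3},{"dx":0,"dy":0,"dz":0,"ax":0,"ay":0,"az":0},{"dx":0,"dy":0,"dz":0,"ax":0,"ay":0,"az":0}]'
python3 - <<'E'
from h import *
delta(case(.002,-.0575-.006,.22),orient(EX,-EZ)); print(telemetry.state()["q"])
E
```

```text
time: 32.7
ee_pos: [0.4454, -0.3563, 0.22]
tool_rot: [-0.174, -3.135, -0.002]
wrist_force: [-0.5, -0.3, -2.7]
gripper_width: 0.0354
turn deg [ 0.06 -0.09  0.16] norm 0.2
shift after turn mm [-66.6 473.    0. ]
shift now mm [-6.790e+01  4.728e+02  4.000e-01]
[-7.95678370e-01  3.19472661e-01  1.57658302e+00 -1.37445508e-04
  1.24735067e+00 -2.25575148e+00]
```

```bash

python3 -m inch '[{"dx":-6.5,"dy":40,"dz":0,"ax":0,"ay":0,"az":0},{"dx":-7.5,"dy":54,"dz":0,"ax":0,"ay":0,"az":0},{"dx":-7.5,"dy":54,"dz":0,"ax":0,"ay":0,"az":0},{"dx":-7.5,"dy":54,"dz":0,"ax":0,"ay":0,"az":0},{"dx":-7.5,"dy":54,"dz":0,"ax":0,"ay":0,"az":0},{"dx":-7.5,"dy":54,"dz":0,"ax":0,"ay":0,"az":0},{"dx":-7.5,"dy":54,"dz":0,"ax":0,"ay":0,"az":0},{"dx":-7.5,"dy":54,"dz":0,"ax":0,"ay":0,"az":0},{"dx":-7.5,"dy":54,"dz":0,"ax":0,"ay":0,"az":0},{"dx":0,"dy":0,"dz":0,"ax":0,"ay":0,"az":0}]'
python3 -m inch '[{"dx":0,"dy":0,"dz":0,"ax":0,"ay":0,"az":0},{"dx":0,"dy":0,"dz":0,"ax":0,"ay":0,"az":0}]'
python3 - <<'E'
from h import *
delta(case(.002,-.0575-.006,.007),orient(EX,-EZ))
m=snap("wrist","w26.png")
m=snap("scene","s26.png",(240,100,390,240),5)
m=snap("top","t26.png",(180,160,320,300),5)
E
```

```text
time: 33.95
ee_pos: [0.5661, 0.1085, 0.2205]
tool_rot: [0.168, 3.137, 0.002]
wrist_force: [0.1, -0.6, -1.5]
gripper_width: 0.0353
time: 34.2
ee_pos: [0.5651, 0.1036, 0.2208]
tool_rot: [-0.179, -3.136, 0.001]
wrist_force: [-0.1, -0.7, -2.1]
gripper_width: 0.0349
turn deg [-0.03 -0.04 -0.05] norm 0.1
shift after turn mm [  0.3   2.5 213.8]
shift now mm [1.000e-01 2.700e+00 2.138e+02]
```

View pics/w26.png

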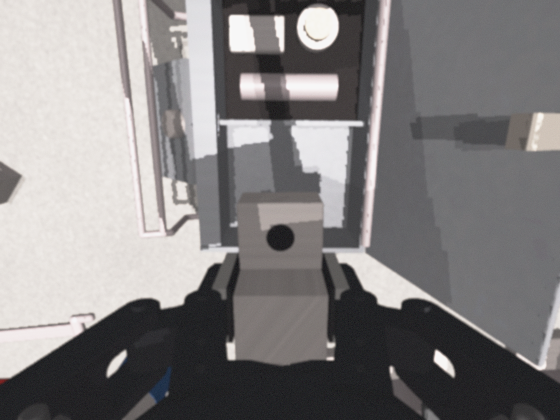

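View pics/s26.png

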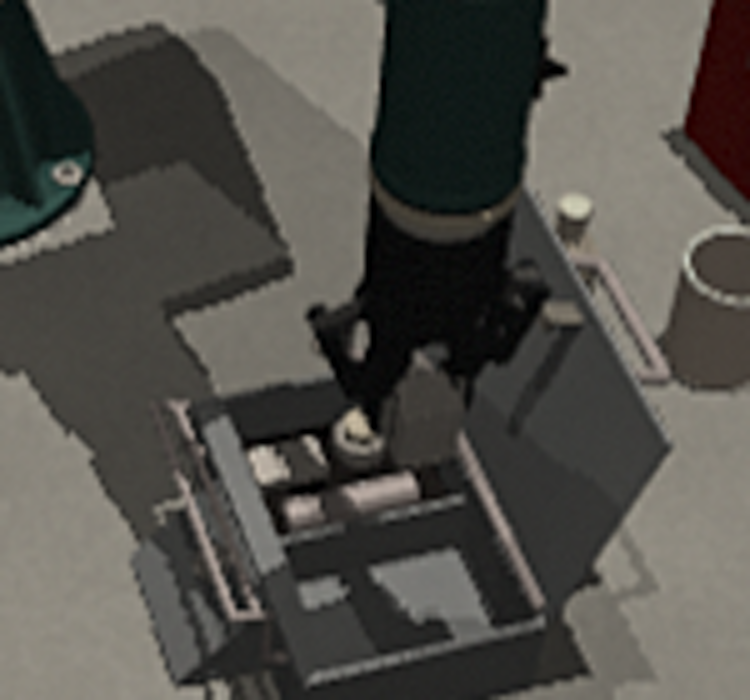

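View pics/t26.png

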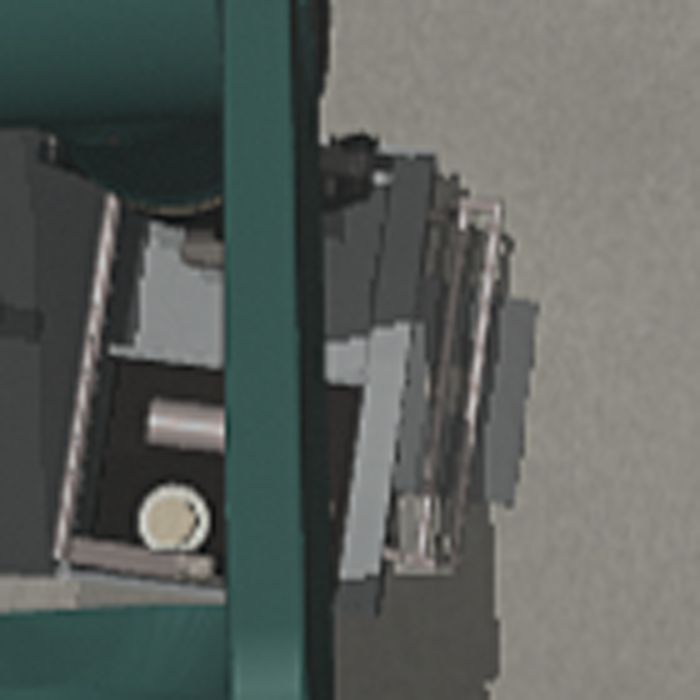

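```bash

python3 - <<'E'
from h import *
p,q=tool();print(p)
m=camera_model("wrist");tc=lambda p:(np.array([(p-O)@EX,(p-O)@EY,p[2]])*1e3).round(1)
print("div",tc(onz(m,(290,123),.056)),"outer",tc(onz(m,(290,248),.072)),"back",tc(onz(m,(368,200),.072)),"front",tc(onz(m,(218,200),.072)),"frontouter", tc(onz(m,(192,100),.072)))
b=[tc(onz(m,x,.22)) for x in((240,196),(322,196))];print(b)
delta(case(.002,-.0575-.006,.007),orient(EX,-EZ))
E
```

```text
[0.56539001 0.10361935 0.22104531]
div [ 8.8  0.9 56. ] outer [   9.1 -116.2   72. ] back [ 81.5 -68.4  72. ] front [-58.3 -68.2  72. ] frontouter [-76.1  20.2  72. ]
[array([-19. , -31.2, 220. ]), array([ 19.6, -31.3, 220. ])]
turn deg [-0.01 -0.   -0.09] norm 0.1
shift after turn mm [  0.6   2.4 214. ]
shift now mm [  0.5   2.5 214. ]
```

```bash

python3 -m inch '[{"dx":2,"dy":4,"dz":20,"ax":0,"ay":0,"az":0},{"dx":0,"dy":0,"dz":40,"ax":0,"ay":0,"az":0},{"dx":0,"dy":0,"dz":40,"ax":0,"ay":0,"az":0},{"dx":0,"dy":0,"dz":30,"ax":0,"ay":0,"az":0},{"dx":0,"dy":0,"dz":0,"ax":0,"ay":0,"az":0}]'
python3 - <<'E'
from h import *
m=snap("wrist","w27.png")
m=snap("scene","s27.png",(240,100,390,240),5)
E
```

```text
time: 34.98
ee_pos: [0.5618, 0.1081, 0.089]
tool_rot: [-0.18, -3.131, 0.001]
wrist_force: [-1.0, 0.3, -2.4]
gripper_width: 0.0354
```

View pics/w27.png

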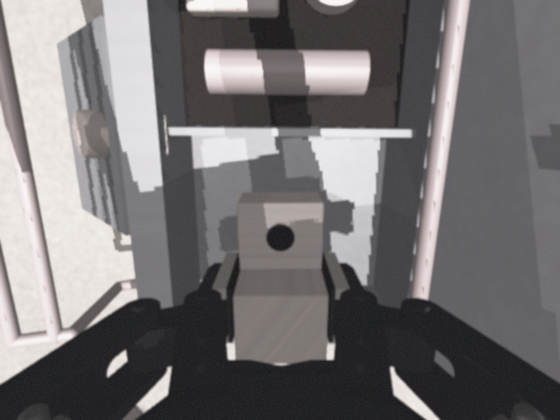

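View pics/s27.png

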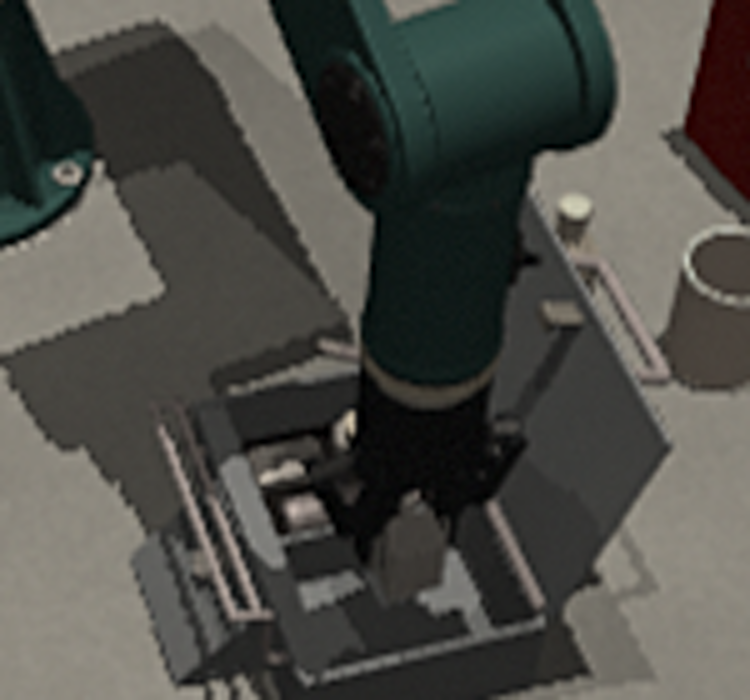

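```bash

python3 - <<'E'
from h import *
p,q=tool();s=telemetry.state();print(s["q"],p)
m=camera_model("scene");a=s["q"][0];d=np.array([-np.sin(a),np.cos(a),0])
for px in[(355,120),(385,200),(605,75),(612,110),(530,150),(370,380),(490,380)]:
    c,r=ray(m,(px[0]/5+240,px[1]/5+100))
    x=np.linalg.solve(np.c_[d,EZ,-r],c-p);w=p+d*x[0]+EZ*x[1];print(px,"s",x[0].round(3),"h",x[1].round(3),w.round(3), "casex",((w-O)@EX).round(3))
E
```

```text
[ 6.98581609e-02  4.69579769e-01  1.70281301e+00 -1.07159264e-04
  9.68596101e-01 -1.38656155e+00] [0.56453489 0.10853631 0.09175233]
(355, 120) s -0.063 h 0.385 [0.569 0.046 0.477] casex -0.058
(385, 200) s -0.041 h 0.323 [0.567 0.067 0.415] casex -0.036
(605, 75) s 0.086 h 0.355 [0.559 0.195 0.447] casex 0.089
(612, 110) s 0.096 h 0.328 [0.558 0.204 0.42 ] casex 0.098
(530, 150) s 0.046 h 0.321 [0.561 0.154 0.413] casex 0.05
(370, 380) s -0.039 h 0.187 [0.567 0.069 0.279] casex -0.034
(490, 380) s 0.044 h 0.145 [0.561 0.153 0.236] casex 0.048
```

```bash

python3 -m inch '[{"dx":0,"dy":0,"dz":25,"ax":0,"ay":0,"az":0},{"dx":0,"dy":0,"dz":25,"ax":0,"ay":0,"az":0},{"dx":0,"dy":0,"dz":15,"ax":0,"ay":0,"az":0},{"dx":0,"dy":0,"dz":6,"ax":0,"ay":0,"az":0},{"dx":0,"dy":0,"dz":0,"ax":0,"ay":0,"az":0},{"dx":0,"dy":0,"dz":0,"ax":0,"ay":0,"az":0}]'
python3 -m inch '[{"dx":0,"dy":0,"dz":2,"ax":0,"ay":0,"az":0},{"dx":0,"dy":0,"dz":2,"ax":0,"ay":0,"az":0},{"dx":0,"dy":0,"dz":2,"ax":0,"ay":0,"az":0},{"dx":0,"dy":0,"dz":0,"ax":0,"ay":0,"az":0}]'
```

```text
time: 35.83
ee_pos: [0.5647, 0.109, 0.0209]
tool_rot: [0.178, 3.135, 0.0]
wrist_force: [0.2, 0.5, -2.9]
gripper_width: 0.035
time: 36.33
ee_pos: [0.5637, 0.1089, 0.0138]
tool_rot: [-0.178, -3.136, 0.0]
wrist_force: [-0.4, -0.3, -1.8]
gripper_width: 0.0354
```

```bash

python3 -m inch '[{"dx":0,"dy":0,"dz":2,"ax":0,"ay":0,"az":0},{"dx":0,"dy":0,"dz":2,"ax":0,"ay":0,"az":0},{"dx":0,"dy":0,"dz":1,"ax":0,"ay":0,"az":0},{"dx":0,"dy":0,"dz":0,"ax":0,"ay":0,"az":0}]'
python3 -m inch '[{"dx":0,"dy":0,"dz":1,"ax":0,"ay":0,"az":0},{"dx":0,"dy":0,"dz":0,"ax":0,"ay":0,"az":0}]'
python3 -m inch '[{"dx":0,"dy":0,"dz":1,"ax":0,"ay":0,"az":0},{"dx":0,"dy":0,"dz":0,"ax":0,"ay":0,"az":0}]'
```

```text
time: 36.83
ee_pos: [0.5638, 0.1089, 0.0089]
tool_rot: [-0.179, -3.136, 0.0]
wrist_force: [-0.0, -0.4, -1.8]
gripper_width: 0.0351
time: 37.08
ee_pos: [0.5639, 0.1089, 0.008]
tool_rot: [-0.179, -3.136, 0.0]
wrist_force: [0.4, 0.1, -1.8]
gripper_width: 0.0354
time: 37.33
ee_pos: [0.564, 0.1089, 0.0074]
tool_rot: [0.179, 3.136, -0.0]
wrist_force: [-1.1, -0.2, 3.5]
gripper_width: 0.0352
```

```bash

python3 -m inch '[{"dx":0,"dy":0,"dz":0,"ax":0,"ay":0,"az":0},{"dx":0,"dy":0,"dz":0,"ax":0,"ay":0,"az":0},{"dx":0,"dy":0,"dz":0,"ax":0,"ay":0,"az":0},{"dx":0,"dy":0,"dz":0,"ax":0,"ay":0,"az":0}]' 0.36
python3 -m inch '[{"dx":0,"dy":0,"dz":-10,"ax":0,"ay":0,"az":0},{"dx":0,"dy":0,"dz":-20,"ax":0,"ay":0,"az":0},{"dx":0,"dy":0,"dz":-40,"ax":0,"ay":0,"az":0},{"dx":0,"dy":0,"dz":-50,"ax":0,"ay":0,"az":0},{"dx":0,"dy":0,"dz":-60,"ax":0,"ay":0,"az":0},{"dx":0,"dy":0,"dz":-60,"ax":0,"ay":0,"az":0},{"dx":0,"dy":0,"dz":0,"ax":0,"ay":0,"az":0}]'
python3 - <<'E'
from h import *
m=snap("wrist","w28.png")
m=snap("scene","s28.png")
E
```

```text
time: 37.83
ee_pos: [0.5639, 0.1089, 0.007]
tool_rot: [-0.179, -3.136, 0.0]
wrist_force: [-0.1, 0.4, -0.1]
gripper_width: 0.0546
time: 38.7
ee_pos: [0.5676, 0.1093, 0.2535]
tool_rot: [0.178, 3.125, 0.002]
wrist_force: [0.5, -0.5, 0.1]
gripper_width: 0.055
```

View pics/w28.png

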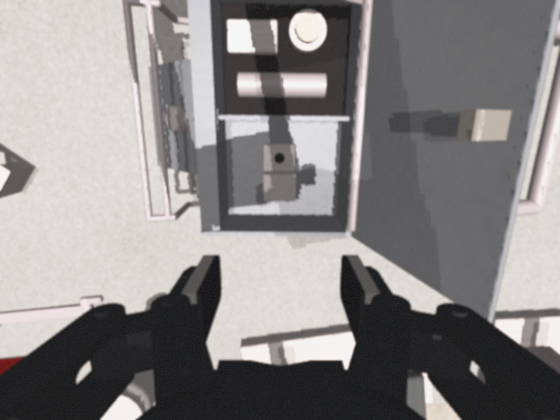

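View pics/s28.png

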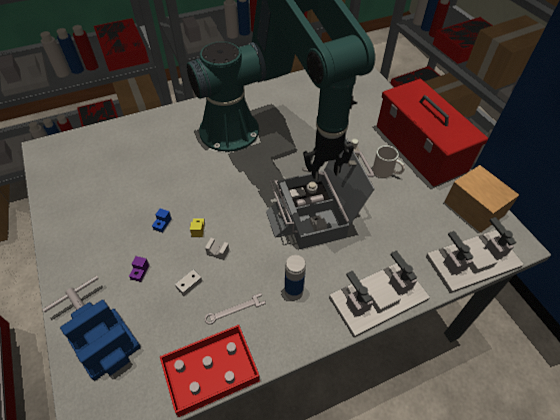

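```bash

python3 -m inch '[{"dx":0,"dy":0,"dz":0,"ax":0,"ay":0,"az":0},{"dx":0,"dy":0,"dz":0,"ax":0,"ay":0,"az":0},{"dx":0,"dy":0,"dz":0,"ax":0,"ay":0,"az":0}]'
python3 - <<'E'
from plant import order
print(order.close_job())
E
```

```text
time: 39.17
ee_pos: [0.5634, 0.1089, 0.2459]
tool_rot: [-0.179, -3.134, 0.001]
wrist_force: [0.7, 0.6, -0.3]
gripper_width: 0.0548
the job is handed in; nothing more can be done
None
```

The job is done and handed in at about 39 s of the 72 s allowed.

- **Release and lid:** I pressed the button from in front, below the guard bars, and the lid sprang up. I then gripped the handle, held it still for about 1 s and led the lid round to its stop. The push at the stop built up gradually to about 16 N at the wrist, and I eased back before letting go.
- **Step block:** I lifted it, lowered it in 1 mm steps until it met the bay floor with a change of about 5 N, and released it.

**Last checks:**
- The final wrist and scene pictures show the lid lying back. The block is upright near the middle of the empty bay, and the other things look unmoved.
- The gripper stood about 0.25 m up with the wrist force near zero.
- The wrist-force readings printed after each move stayed under about 17 N.

**What disagreed:** the fingertips were not 17 mm ahead of the reported TCP as described. The button contact and the scene camera put them roughly 3 to 12 mm behind it. I set the grasp depths from the pictures and the contact forces instead. The gripper also read about 7.6 mm closed on the 10 mm handle, but the hold was firm.

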